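# Bring the slit-lamp table into place on the refraction unit

## Task

Get the slit lamp ready for the patient: on the refraction unit's sloped panel press the table-brake release (the long bar key at the left end of the row) fully down and let it come up, then gently slide the white instrument table to the right until it is up against its end stop, keeping the dropper bottle that stands on it upright. With the table there press, fully down and one at a time, the brake lock (large round key next to the release), then the slit-lamp power (square key), and last of all the room light (small round key at the right end). Do not move the table before its brake is released or press the triangular chair key, and leave the other things on the desk where they lie.

Things in the scene. Friction and masses are not known exactly. Their poses are not given: they have to be found in the camera images.
- unit: Blue refraction unit, 0.94 m wide, fixed; origin mid front foot, x away from the robot, y left. Its front is a panel sloping at 35 degrees, with five grey keys in one row, 40 mm apart. The white table's front edge runs 28 mm beyond the row of keys, its underside 100 mm above the caps: an upright tool over a key hits it, so come in tilted, square to the panel.
- key_release_top (a point): Table-brake release key: a long bar, 30 wide x 16 mm, the first key at the left end of the row. This point is the middle of the top of its cap; z points straight out of the panel (35 degrees from vertical, leaning towards the robot), x up the slope, y along the row to the left as the robot sees it. The cap stands 10 mm out of the panel and sinks 5 mm.
- key_release (a joint): How far this key is pressed in, m: 0 is out, 0.005 fully down. Spring return, 1.5 N to start and 4.5 N fully down; it comes back up by itself.
- key_lock_top (a point): Table-brake lock key: a large round key, 28 mm across, second from the left. This point is the middle of the top of its cap; axes as for the release key.
- key_lock (a joint): How far this key is pressed in, m: 0 is out, 0.005 fully down. Same spring.
- key_chair_top (a point): Patient-chair key (not used in this job): a triangle with about 28 mm sides, third from the left, in the middle of the row. This point is the middle of the top of its cap; axes as for the release key.
- key_chair (a joint): How far this key is pressed in, m: 0 is out, 0.005 fully down. Same spring.
- key_slit_lamp_top (a point): Slit-lamp power key: a square, 22 x 22 mm, fourth from the left. This point is the middle of the top of its cap; axes as for the release key.
- key_slit_lamp (a joint): How far this key is pressed in, m: 0 is out, 0.005 fully down. Same spring.
- key_room_light_top (a point): Room-light key: the small round key, 17 mm across, at the right end of the row. This point is the middle of the top of its cap; axes as for the release key.
- key_room_light (a joint): How far this key is pressed in, m: 0 is out, 0.005 fully down. Same spring.
- table_handle (a point): Middle of the steel grab bar of the white instrument table (600 x 400 mm slab, top 215 mm above the desk): a round bar 12 mm thick, 100 mm long, along the table's front edge, 45 mm in front of it, 200 mm above the desk, clear above and below. Left of the slit lamp, which stands 0.48 m tall on the table's right half. x points away from the robot, y along the bar to the left, z up.
- instrument_table (a joint): Where the instrument table stands along its rails, m: it slides to the right (against the y of table_handle) as the value grows, up to a firm end stop at 0.160. 3 to 6 kg; the rails drag with about 4 N and hold it where it is left. The brake itself is not felt.
- bottle_mid (a point): White dropper bottle with an amber label and black cap, 28 mm across, 60 mm tall, standing loose on the instrument table; this point is its middle, z along its axis. It rides along with the table.
- spec_case: Black spectacle case, 60 x 160 x 42 mm, loose on the desk in front of the unit; origin in the middle of its underside, y along its length.
- pen_torch: Slim metal pen torch, 138 mm long, 15 mm thick, lying on the desk in front of the unit; origin underneath its middle, y along its length.
- occluder: Flat black eye-cover paddle, 190 mm long, 58 mm across its disc, 6 mm thick, lying on the desk; origin on its underside in the middle, y along it towards the disc.
- trial_lens: Dark metal trial-lens rim, 38 mm across, 5 mm thick, lying on the desk; origin at the centre of its underside.

How it is judged (in metres and radians):
On the way, in this order (a step that is already met when the one before it is completed fails the run):
1. the release key is pressed down alone, with the table still where it stood (value of joint key_release above 0.0035 m and value of joint each of key_lock, key_chair, key_slit_lamp, key_room_light below 0.0015 m and distance of table_handle from where it was at the start of the episode below 0.01 m), for 0.05 s.
2. the release key is up again and the table stands against its right-hand stop (value of joint instrument_table above 0.155 m and value of joint each of key_release, key_lock, key_chair, key_slit_lamp, key_room_light below 0.0015 m), for 0.2 s.
3. the brake lock key is pressed down alone (value of joint key_lock above 0.0035 m and value of joint each of key_release, key_chair, key_slit_lamp, key_room_light below 0.0015 m and value of joint instrument_table above 0.155 m), for 0.05 s.
4. the slit-lamp key is pressed down alone (value of joint key_slit_lamp above 0.0035 m and value of joint each of key_release, key_lock, key_chair, key_room_light below 0.0015 m and value of joint instrument_table above 0.155 m), for 0.05 s.
5. the room-light key is pressed down alone (value of joint key_room_light above 0.0035 m and value of joint each of key_release, key_lock, key_chair, key_slit_lamp below 0.0015 m and value of joint instrument_table above 0.155 m), for 0.05 s.
At the end, for the whole second after the job is handed in: The instrument table is at rest within 5 mm of its right-hand stop, all five keys are up (within 1.5 mm), and the dropper bottle stands upright (within 0.2 rad) on the table (all of step 2 and velocity of joint instrument_table between -0.01 and 0.01 m/s and angle between bottle_mid's own z axis and vertical below 0.2 rad); the robot touches nothing.
It fails at once if the chair key is pressed (value of joint key_chair above 0.0025 m).
It fails at once if the lock, slit-lamp or room-light key is pressed before the table is at its stop, or the brake is released again after ((value of joint instrument_table below 0.15 m and value of joint any of key_lock, key_slit_lamp, key_room_light above 0.0025 m) or (value of joint instrument_table above 0.155 m and value of joint key_release above 0.0025 m)).
It fails at once if the table is thrown along its rails (faster than 0.35 m/s) (velocity of joint instrument_table above 0.35 m/s or velocity of joint instrument_table below -0.35 m/s).
It fails at once if the dropper bottle is tipped over (angle between bottle_mid's own z axis and vertical above 0.5 rad).
It fails at once if something else on the desk is shifted by more than 30 mm (distance of any of spec_case, pen_torch, occluder, trial_lens from where it was at the start of the episode above 0.03 m).
It also fails if it takes over 62 s, if anything falls off the work surface, if the arm or the gripper's body presses on something with over 40 N, if the wrist force passes 120 N, or if a joint passes its speed limit or range.

## Robot

A 6-joint arm with a two-finger parallel gripper is mounted at the origin on the work surface. World frame = base frame: x ahead of the robot, y to its left, z up, the work surface at z = 0. Lengths are in m, angles in degrees, forces in N, time in s.
With the tool pointing down it reaches from about 0.4 to 0.825 m from the base axis. Payload 7 kg.
Tool frame: the origin (TCP) lies between the finger pads; the fingertips stand 11 mm ahead of it and the grasp point (between the pads) lies 8 mm behind it; z points along the fingers, y is the direction in which the jaws open and shut (so a half turn about z gives the same grasp; the last joint's range is limited). The gripper opens to 88 mm and grips with 3 to 60 N. Pads are 19 mm wide; open, the fingers measure 130 mm over their backs; the gripper's body (78 mm by 193 mm) begins 47 mm behind the grasp point.
Start: joints at [-58.78, 20.546, 0.682, 0, -70.136, -16.507], TCP at [0.171, -0.653, 0.238] pointing down, gripper open.
Joint ranges: [-176.03, 176.03], [-82.01, 121.73], [-58.28, 71.71], [-173.87, 95.51], [-174.79, -0.11], [-173.66, 173.66]. Speed limits (degrees/s): [136.94, 136.94, 172.46, 180, 180, 180].

## Interface

Orientations are given as [roll, pitch, yaw] about the fixed x, y, z axes, in that order (R = Rz(yaw) Ry(pitch) Rx(roll)).
In Python, from plant import r gives the robot as it stands.
- The arm moves only by the shell command python3 -m inch 'ROWS' [OPENING] [FORCE]. ROWS is JSON, a list of rows, each an object of numbers: "x", "y", "z": the shift along the tool's x, y, z as a fraction of full scale; "yaw": the turn about the tool's z as a fraction of full scale. In form: [{"x": .., "y": .., "z": .., "yaw": ..}, ...]. A call has 1 to 5 rows; each row shifts and turns the pose as measured when the row begins, along the tool's axes as they then stand; what a row does not reach is not made up. Full scale, the value 1, is 0.025 m for a shift and 4 degrees for a turn. A row lasts 1/12 s, in which the tool goes at most 41.7 mm and 7.16 degrees, less where a joint would pass 70% of its speed; a pose out of reach is approached as far as the arm can. A call with a number of a shift or a turn outside -1 to 1 is refused whole. A call with a gripper value outside its range is refused whole. OPENING is the opening, from -1 (shut) to 1 (fully open), set as the call begins (- or left out, the last holds). The fingers move at their own pace and stop on an object; FORCE is the grip in N (left out, the last holds). Time passes only in rows, so rows that do not move let the fingers close. It gives the time, the measured TCP pose, the force and the opening at its end, in the units of the state.
- r.get_state(): the state, without advancing time (a new reading comes with each control period).
- r.capture(name): name is "side" or "top"; returns (picture, depth): 384x512x3 uint8, red, green, blue; 384x512 float32, m along the optical axis (not along the pixel's ray), 0 where there is no reading.
- r.camera_info(name): a dict with "mtx" (3x3 intrinsics, pixels), "k1" (the pictures are not rectified: a ray, as slopes to the right and down, at radius r is drawn at 1 + k1 r^2 times it, then the intrinsics apply), "pose" (4x4, takes a point from camera to world coordinates). Camera axes: x right, y down, z forward; pixel columns grow to the right and rows downward; lengths in m; the calibration is good to about 2 mm. A picture is of the moment at which its call begins. camera_info takes no time and is no camera call.
- r.close_job(): hands the job in, once; it reports no verdict.
The state is a dict: "time_s": time; "joints": joint angles; "qd": joint speeds; "joint_torque": joint torques, N m; "tcp_pos": TCP position; "eef_rot": TCP orientation; "contact_force": force on the tool from outside, world axes, zero at the start; "moment": the same for the moment, N m; "gripper_width": finger opening in m.
Only numpy, scipy, OpenCV 4.12 (cv2) and the standard library are available. Lean on these libraries where they do the work, as an engineer would, in place of code of your own. Each camera call takes 0.05 s, during which the arm holds its last target. There are 200 camera calls.

## Working session

There is one attempt and no reset: what is moved stays moved. The work goes in short steps, Python scripts to look and compute and a shell command to move; the robot and the scene stay as the last step left them, time stands still between calls to the robot, and variables do not carry over. Pictures are saved under pics/ and viewed, about 8 in all and at most 12, crops included, and the job is handed in when it is done.

```bash
ls; mkdir -p pics
python3 - <<'E'
from plant import r
import cv2,numpy as np
s=r.get_state();print(s)
for n in("side","top"):
    p,d=r.capture(n);np.savez(f"pics/{n}0.npz",p=p,d=d);cv2.imwrite(f"pics/{n}0.png",p[...,::-1]);i=r.camera_info(n);print(n,i)
a=[cv2.imread(f"pics/{n}0.png") for n in("side","top")]
E
```

```text
pics
{'time_s': 0.0, 'joints': array([-5.87796668e+01,  2.05907428e+01,  6.30530791e-01, -2.19746455e-02,
       -7.01360741e+01, -1.65073432e+01]), 'qd': array([ 0.04402655,  0.10685324, -0.03735176, -0.03670422, -0.03245778,
       -0.07702105]), 'joint_torque': array([ 3.51971694e-04, -5.82717919e+01,  2.93067473e+01,  6.99775279e+00,
        6.99288736e-03, -1.31287738e-04]), 'tcp_pos': array([ 0.17128701, -0.65238079,  0.23660003]), 'eef_rot': array([ 1.79901812e+02, -7.55561624e-03, -1.65294488e+02]), 'contact_force': array([ 0.03673937,  0.09426084, -0.63731011]), 'moment': array([-0.03062862,  0.01755246,  0.01522336]), 'gripper_width': 0.08758957847536246}
side {'mtx': array([[491.10355959,   0.        , 252.46632602],
       [  0.        , 491.10355959, 188.62603193],
       [  0.        ,   0.        ,   1.        ]]), 'k1': -0.1828826472409357, 'pose': array([[-0.97955572, -0.12290694,  0.15926228,  0.34782457],
       [-0.20092714,  0.55859835, -0.8047336 ,  1.1044552 ],
       [ 0.0099437 , -0.82028151, -0.57187355,  0.91529427],
       [ 0.        ,  0.        ,  0.        ,  1.        ]])}
top {'mtx': array([[364.45099497,   0.        , 255.6261906 ],
       [  0.        , 364.45099497, 190.75409086],
       [  0.        ,   0.        ,   1.        ]]), 'k1': -0.00030593594859309607, 'pose': array([[-0.00406128, -0.99263864,  0.12104556,  0.42328143],
       [-0.99984465,  0.00195462, -0.01751748,  0.04053121],
       [ 0.01715193, -0.1210979 , -0.99249237,  1.26260701],
       [ 0.        ,  0.        ,  0.        ,  1.        ]])}
```

View pics/side0.png

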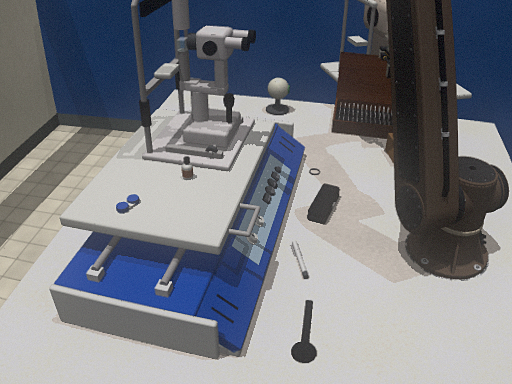

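View pics/top0.png

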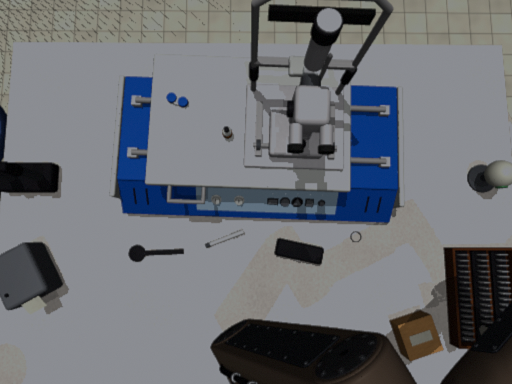

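The side view shows the grab bar near (245,220) and the dark keys near (270,185). In the top view the keys are at about u=272–322, v=202, the grab bar is at (187,195), and the bottle is at (227,132). Next I'll measure these from the depth.

```bash
cat > h.py <<'E'
import numpy as np,cv2
from plant import r
def ray(n,u,v):
    i=r.camera_info(n);K=i["mtx"];D=np.array([i["k1"],0,0,0,0.])
    q=cv2.undistortPoints(np.array([[[u,v]]],float),K,D)[0,0];return i["pose"],np.array([q[0],q[1],1])
def pt(n,u,v,d):
    P,q=ray(n,u,v);return P[:3,:3]@(q*d)+P[:3,3]
def onz(n,u,v,z):
    P,q=ray(n,u,v);w=P[:3,:3]@q;return P[:3,3]+w*(z-P[2,3])/w[2]
def proj(n,X):
    i=r.camera_info(n);T=np.linalg.inv(i["pose"])
    return cv2.projectPoints(np.array([X],float),cv2.Rodrigues(T[:3,:3])[0],T[:3,3],i["mtx"],np.array([i["k1"],0,0,0,0.]))[0][0,0]
def img(n,i):
    z=np.load(f"pics/{n}{i}.npz");return z["p"],z["d"]
def snap(n,i,box=None,k=1):
    p,d=r.capture(n);np.savez(f"pics/{n}{i}.npz",p=p,d=d)
    if box:p=p[box[1]:box[3],box[0]:box[2]]
    cv2.imwrite(f"pics/{n}{i}.png",cv2.resize(p,None,fx=k,fy=k,interpolation=2)[...,::-1]);return d
E
python3 - <<'E'
from h import *
np.set_printoptions(precision=4,suppress=True)
p,d=img("top",0)
hsv=cv2.cvtColor(p,cv2.COLOR_RGB2HSV)
c=p[192:214,258:335];g=cv2.cvtColor(c,cv2.COLOR_RGB2GRAY)
m=(g<70).astype(np.uint8)
n,l,st,ce=cv2.connectedComponentsWithStats(m)
for k in range(1,n):
    if st[k,4]>15:
        u,v=ce[k]+[258,192];dd=np.median(d[192:214,258:335][l==k]);print("key?",st[k],u,v,pt("top",u,v,dd))
# panel slope profile along column 310..330, table edge
for u in(255,262,290,330,340):print(u,[tuple(np.round(pt("top",u,v,d[v,u])[[0,2]],3)) for v in range(184,226,4)])
for u in(160,187,215): print(u,[tuple(np.round(pt("top",u,v,d[v,u]),3)) for v in range(182,210,3)])
for v in(175,):print("edges",[ (u,tuple(np.round(pt("top",u,v,d[v,u]),3))) for u in (144,147,150,155,340,346,349,352,355,358)])
cv2.imwrite("pics/crop0.png",np.hstack([cv2.resize(p[180:220,155:345],None,fx=4,fy=4,interpolation=2)])[...,::-1])
ps,_=img("side",0);cv2.imwrite("pics/crop1.png",cv2.resize(ps[140:260,215:315],None,fx=5,fy=5,interpolation=2)[...,::-1])
E
```

```text
key? [  9   4  36  12 279] 285.3584229390681 201.16129032258064 [ 0.533  -0.0771  0.0812]
key? [46  6 11  9 84] 308.8452380952381 202.0 [ 0.5301 -0.1538  0.0813]
key? [59  7  9  8 54] 321.1666666666667 202.61111111111111 [ 0.5281 -0.1944  0.0797]
key? [ 0 20 36  2 44] 272.95454545454544 212.8181818181818 [ 0.4972 -0.0385  0.0471]
255 [(np.float64(0.571), np.float64(0.215)), (np.float64(0.561), np.float64(0.198)), (np.float64(0.562), np.float64(0.092)), (np.float64(0.55), np.float64(0.085)), (np.float64(0.538), np.float64(0.076)), (np.float64(0.525), np.float64(0.067)), (np.float64(0.513), np.float64(0.058)), (np.float64(0.5), np.float64(0.042)), (np.float64(0.487), np.float64(0.037)), (np.float64(0.475), np.float64(0.002)), (np.float64(0.462), np.float64(0.004))]
262 [(np.float64(0.57), np.float64(0.22)), (np.float64(0.561), np.float64(0.203)), (np.float64(0.562), np.float64(0.095)), (np.float64(0.55), np.float64(0.084)), (np.float64(0.538), np.float64(0.076)), (np.float64(0.525), np.float64(0.068)), (np.float64(0.513), np.float64(0.056)), (np.float64(0.5), np.float64(0.054)), (np.fl
[... 3188 characters left out ...]
(0.154), np.float64(0.053))]
edges [(144, (np.float64(0.614), np.float64(0.374), np.float64(0.116))), (147, (np.float64(0.597), np.float64(0.336), np.float64(0.217))), (150, (np.float64(0.597), np.float64(0.328), np.float64(0.216))), (155, (np.float64(0.598), np.float64(0.314), np.float64(0.215))), (340, (np.float64(0.597), np.float64(-0.226), np.float64(0.212))), (346, (np.float64(0.597), np.float64(-0.243), np.float64(0.213))), (349, (np.float64(0.597), np.float64(-0.251), np.float64(0.216))), (352, (np.float64(0.614), np.float64(-0.29), np.float64(0.109))), (355, (np.float64(0.614), np.float64(-0.299), np.float64(0.113))), (358, (np.float64(0.614), np.float64(-0.308), np.float64(0.114)))]
```

View pics/crop0.png

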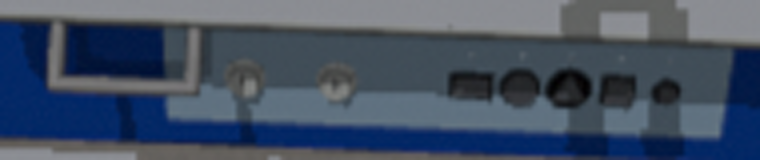

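```bash
python3 -m inch '[{"z":-1,"yaw":0.95},{"z":-1,"yaw":0.95},{"z":-1,"yaw":0.95},{"z":-1,"yaw":0.95},{"z":-1}]' -1 ; python3 -m inch '[{"z":-1},{"z":-1},{"z":-1},{"z":-1},{"z":-1}]'
python3 - <<'E'
from h import *
np.set_printoptions(precision=4,suppress=True)
p,d=img("top",0)
# panel plane from several clear zones between v=206..212
P=np.array([pt("top",u,v,d[v,u]) for u in list(range(244,264))+list(range(328,350))+list(range(168,212)) for v in range(198,212)])
z=P[:,2];ok=(z>.04)&(z<.11)
for _ in range(4):
    A=np.c_[P[ok][:,:2],np.ones(ok.sum())];c=np.linalg.lstsq(A,P[ok][:,2],rcond=None)[0]
    res=P[:,2]-(P[:,:2]@c[:2]+c[2]);ok=abs(res)<.006
n=np.array([-c[0],-c[1],1]);n/=np.linalg.norm(n);print("plane",c,ok.sum(),"normal",n,"tilt",np.degrees(np.arccos(n[2])),"yaw",np.degrees(np.arctan2(-n[1],-n[0])))
# ray/cap plane (10 mm out)
for nm,u,v in(("rel",272.5,201.5),("lock",284.75,202),("chair",297,202.2),("slit",309.5,202.7),("room",321.7,202.8)):
    Pc,q=ray("top",u,v);w=Pc[:3,:3]@q;o=Pc[:3,3];P0=np.array([0,0,c[2]])+n*.01
    print(nm,o+w*(n@(P0-o))/(n@w))
# table front edge: threshold depth along columns
E=[]
for u in range(165,345,10):
    for v in range(180,196):
        if pt("top",u,v,d[v,u])[2]<.16: break
    E.append(onz("top",u,v-.5,.215)[:2])
E=np.array(E);print("edge",np.polyfit(E[:,1],E[:,0],1))
print("handle",onz("top",187,200.5,.206),onz("top",168,194,.206),onz("top",206,194,.206),"bottle",onz("top",227,130,.27))
E
```

```text
plane [ 0.7232 -0.027  -0.313 ] 1018 normal [-0.5859  0.0219  0.8101] tilt 35.89311283228572 yaw -2.1403668957162516
rel [ 0.5317 -0.0349  0.0848]
lock [ 0.53   -0.0747  0.0846]
chair [ 0.5292 -0.1146  0.0851]
slit [ 0.5274 -0.1553  0.0849]
room [ 0.5269 -0.1949  0.0857]
edge [0.0314 0.5561]
handle [0.524  0.2212 0.206 ] [0.5431 0.2766 0.206 ] [0.5429 0.1664 0.206 ] bottle [0.7157 0.1024 0.27  ]validation failed for argument at $[0]...
validation failed for argument at $[0]...
```

```bash
python3 -m inch '[{"x":0,"y":0,"z":-1,"yaw":0.9},{"x":0,"y":0,"z":-1,"yaw":0.9},{"x":0,"y":0,"z":-1,"yaw":0.9},{"x":0,"y":0,"z":-1,"yaw":0.9},{"x":0,"y":0,"z":-1,"yaw":0.9}]' -1 && python3 -m inch '[{"x":0,"y":0,"z":-1,"yaw":0},{"x":0,"y":0,"z":-1,"yaw":0},{"x":0,"y":0,"z":-1,"yaw":0},{"x":0,"y":0,"z":-1,"yaw":0},{"x":0,"y":0,"z":-1,"yaw":0}]'
```

```text
time_s: 0.52
tcp_pos: [0.1704, -0.6491, 0.3553]
eef_rot: [178.9, -0.5, 176.0]
contact_force: [0.1, -0.2, -0.6]
gripper_width: 0.0596
time_s: 0.93
tcp_pos: [0.171, -0.6502, 0.4843]
eef_rot: [178.7, -0.6, 175.7]
contact_force: [0.6, 0.2, 0.2]
gripper_width: 0.0265
```

```bash
R='x'; python3 -m inch '[{"x":-1,"y":1,"z":0,"yaw":0},{"x":-1,"y":1,"z":0,"yaw":0},{"x":-1,"y":1,"z":0,"yaw":0},{"x":-1,"y":1,"z":0,"yaw":0},{"x":-1,"y":1,"z":0,"yaw":0}]' && python3 -m inch '[{"x":-1,"y":1,"z":0,"yaw":0},{"x":-1,"y":1,"z":0,"yaw":0},{"x":-0.5,"y":1,"z":0,"yaw":0},{"x":0,"y":1,"z":0,"yaw":0},{"x":0,"y":1,"z":0,"yaw":0}]' && python3 -m inch '[{"x":0,"y":1,"z":0,"yaw":0},{"x":0,"y":1,"z":0,"yaw":0},{"x":0,"y":1,"z":0,"yaw":0},{"x":0,"y":1,"z":0,"yaw":0},{"x":0,"y":1,"z":0,"yaw":0}]'  && python3 -m inch '[{"x":0,"y":1,"z":0,"yaw":0},{"x":0,"y":1,"z":0,"yaw":0},{"x":0,"y":1,"z":0,"yaw":0},{"x":0,"y":1,"z":0,"yaw":0},{"x":0,"y":1,"z":0,"yaw":0}]'
```

```text
time_s: 1.35
tcp_pos: [0.3045, -0.5367, 0.4887]
eef_rot: [178.9, -0.6, 175.1]
contact_force: [1.3, -0.9, -0.6]
gripper_width: 0.0009
time_s: 1.77
tcp_pos: [0.385, -0.4102, 0.4856]
eef_rot: [178.6, -0.9, 175.3]
contact_force: [0.8, -0.0, 0.1]
gripper_width: 0.0004
time_s: 2.18
tcp_pos: [0.3956, -0.2786, 0.4856]
eef_rot: [178.5, -1.2, 175.3]
contact_force: [1.2, 0.4, 0.1]
gripper_width: 0.0005
time_s: 2.6
tcp_pos: [0.4043, -0.1476, 0.4878]
eef_rot: [178.4, -1.3, 175.3]
contact_force: [0.5, -0.3, -0.6]
gripper_width: 0.0002
```

```bash
python3 -m inch '[{"x":0,"y":1,"z":0,"yaw":-0.7},{"x":0,"y":1,"z":0,"yaw":0},{"x":0,"y":1,"z":0,"yaw":0},{"x":0,"y":1,"z":0,"yaw":0},{"x":0,"y":0.9,"z":0,"yaw":0}]' && python3 -m inch '[{"x":0,"y":0,"z":-1,"yaw":0},{"x":0,"y":0,"z":-1,"yaw":0},{"x":0,"y":0,"z":-1,"yaw":0},{"x":0,"y":0,"z":-1,"yaw":0},{"x":0,"y":0,"z":-1,"yaw":0}]' && python3 -m inch '[{"x":0,"y":0,"z":-1,"yaw":0},{"x":0,"y":0,"z":-1,"yaw":0},{"x":0,"y":0,"z":-1,"yaw":0},{"x":0,"y":0,"z":-1,"yaw":0},{"x":0,"y":0,"z":-1,"yaw":0}]' && python3 -m inch '[{"x":0,"y":0,"z":-1,"yaw":0},{"x":0,"y":0,"z":-1,"yaw":0},{"x":0,"y":0,"z":-1,"yaw":0},{"x":0,"y":0,"z":-1,"yaw":0},{"x":0,"y":0,"z":-1,"yaw":0}]'; python3 -c "
from plant import r;print(r.get_state()['joints'].round(1))"
```

```text
time_s: 3.02
tcp_pos: [0.4075, -0.019, 0.4906]
eef_rot: [178.3, -1.3, 178.3]
contact_force: [0.6, 0.6, -0.0]
gripper_width: 0.0008
time_s: 3.43
tcp_pos: [0.4077, -0.0176, 0.6139]
eef_rot: [178.3, -2.0, 178.8]
contact_force: [0.7, 0.2, -0.0]
gripper_width: 0.0007
time_s: 3.85
tcp_pos: [0.4099, -0.022, 0.7444]
eef_rot: [178.3, -2.0, 178.9]
contact_force: [0.9, 0.1, 0.3]
gripper_width: 0.0004
time_s: 4.27
tcp_pos: [0.3961, -0.0242, 0.8179]
eef_rot: [179.5, -1.9, 178.7]
contact_force: [-0.5, -1.4, 0.7]
gripper_width: 0.0002
[  24.    11.7   71.6   -2.7 -151.4 -117.7]
```

```bash
for i in 1 2 3; do python3 -m inch '[{"x":0,"y":0,"z":-1,"yaw":0},{"x":0,"y":0,"z":-1,"yaw":0},{"x":0,"y":0,"z":-1,"yaw":0},{"x":0,"y":0,"z":-1,"yaw":0},{"x":0,"y":0,"z":-1,"yaw":0}]'; done; python3 -c "
from plant import r;print(r.get_state()['joints'].round(1))"
```

```text
time_s: 4.68
tcp_pos: [0.3549, -0.0234, 0.8459]
eef_rot: [-179.6, 1.7, 178.7]
contact_force: [-0.2, 0.2, -0.0]
gripper_width: 0.0005
time_s: 5.1
tcp_pos: [0.3058, -0.0238, 0.8748]
eef_rot: [-178.9, 5.8, 178.7]
contact_force: [0.2, 1.3, 0.7]
gripper_width: -0.0002
time_s: 5.52
tcp_pos: [0.2534, -0.0253, 0.9028]
eef_rot: [-178.7, 9.8, 178.5]
contact_force: [-0.2, 1.5, 1.1]
gripper_width: 0.0003
[  61.6    0.3   71.7   23.7 -156.3 -131. ]
```

```bash
for i in 1 2 3; do python3 -m inch '[{"x":-1,"y":0.5,"z":0,"yaw":0},{"x":-1,"y":0.5,"z":0,"yaw":0},{"x":-1,"y":0.5,"z":0,"yaw":0},{"x":-1,"y":0.5,"z":0,"yaw":0},{"x":-1,"y":0.5,"z":0,"yaw":0}]'; done; python3 -c "
from plant import r;print(r.get_state()['joints'].round(1))"
```

```text
time_s: 5.93
tcp_pos: [0.3528, 0.0333, 0.8848]
eef_rot: [-179.8, 12.8, -179.5]
contact_force: [-0.4, -0.2, -0.5]
gripper_width: 0.0004
time_s: 6.35
tcp_pos: [0.4511, 0.0916, 0.8625]
eef_rot: [179.6, 16.0, -179.6]
contact_force: [-0.8, 0.7, 0.7]
gripper_width: 0.0004
time_s: 6.77
tcp_pos: [0.5392, 0.1471, 0.841]
eef_rot: [178.9, 20.1, -179.8]
contact_force: [-0.2, 0.2, 0.8]
gripper_width: 0.0002
[  43.6   16.7   71.7   16.4 -128.1 -121.1]
```

```bash
for i in 1 2 3; do python3 -m inch '[{"x":-1,"y":0,"z":-0.5,"yaw":0},{"x":-1,"y":0,"z":-0.5,"yaw":0},{"x":-1,"y":0,"z":-0.5,"yaw":0},{"x":-1,"y":0,"z":-0.5,"yaw":0},{"x":-1,"y":0,"z":-0.5,"yaw":0}]'; done; python3 -c "
from plant import r;print(r.get_state()['joints'].round(1))"
```

```text
time_s: 7.18
tcp_pos: [0.5869, 0.1353, 0.8519]
eef_rot: [178.4, 25.8, -179.8]
contact_force: [-0.5, -0.4, -0.5]
gripper_width: 0.0005
time_s: 7.6
tcp_pos: [0.6238, 0.1207, 0.8726]
eef_rot: [178.0, 31.9, 179.8]
contact_force: [-0.4, 0.1, 0.6]
gripper_width: 0.0008
time_s: 8.02
tcp_pos: [0.65, 0.1102, 0.9]
eef_rot: [177.9, 38.0, 179.6]
contact_force: [-0.4, 0.5, -0.1]
gripper_width: 0.0008
[  37.2   17.6   71.7   21.6 -109.7 -113.3]
```

```bash
cat >> h.py <<'E'
from scipy.spatial.transform import Rotation as Ro
KEY=dict(rel=[.5317,-.0349,.0848],lock=[.5303,-.0748,.0848],chair=[.529,-.1148,.0848],slit=[.5276,-.1550,.085],room=[.5265,-.1949,.0853])
def go(X):
    s=r.get_state();R=Ro.from_euler("xyz",s["eef_rot"],degrees=True).as_matrix()
    return R.T@(np.array(X)-s["tcp_pos"])/.025,R
def key(k,b,tip=.011):
    s=r.get_state();R=Ro.from_euler("xyz",s["eef_rot"],degrees=True).as_matrix()
    return go(np.array(KEY[k])-R[:,2]*(tip+b))[0].round(2)
np.set_printoptions(precision=3,suppress=True)
E
python3 -c "
from h import *
print(go([.40,.0,.6]));print(key('rel',.12))"
```

```text
(array([15.244, -4.606,  3.144]), array([[-0.788, -0.015,  0.616],
       [ 0.006,  0.999,  0.033],
       [-0.616,  0.03 , -0.787]]))
[23.78 -6.69 17.32]
```

```bash
for i in 1 2 3; do python3 -m inch '[{"x":1,"y":-0.3,"z":0.2,"yaw":0},{"x":1,"y":-0.3,"z":0.2,"yaw":0},{"x":1,"y":-0.3,"z":0.2,"yaw":0},{"x":1,"y":-0.3,"z":0.2,"yaw":0},{"x":1,"y":-0.3,"z":0.2,"yaw":0}]'; done; python3 -c "
from h import *
print(key('rel',.12),r.get_state()['joints'])"
```

```text
time_s: 8.43
tcp_pos: [0.5853, 0.0838, 0.8106]
eef_rot: [177.9, 38.4, 179.6]
contact_force: [-0.3, -0.1, 1.8]
gripper_width: 0.0006
time_s: 8.85
tcp_pos: [0.4987, 0.0441, 0.7079]
eef_rot: [177.7, 38.8, 179.6]
contact_force: [-0.6, 1.0, 0.4]
gripper_width: 0.0002
time_s: 9.27
tcp_pos: [0.4142, 0.004, 0.6046]
eef_rot: [177.5, 39.2, 179.5]
contact_force: [-1.5, 1.1, 0.6]
gripper_width: 0.0003
[ 9.48 -2.36 13.77] [  59.448  -35.234  -22.923   32.207  -79.582 -148.52 ]
```

```bash
for i in 1 2; do python3 -m inch '[{"x":0.7,"y":-0.18,"z":1,"yaw":0},{"x":0.7,"y":-0.18,"z":1,"yaw":0},{"x":0.7,"y":-0.18,"z":1,"yaw":0},{"x":0.7,"y":-0.18,"z":1,"yaw":0},{"x":0.7,"y":-0.18,"z":1,"yaw":0}]'; done; python3 -c "
from h import *
print(key('rel',.12),key('rel',.04),r.get_state()['joints'])"
```

```text
time_s: 9.68
tcp_pos: [0.4238, -0.0095, 0.4511]
eef_rot: [176.2, 40.1, 179.9]
contact_force: [0.7, 1.6, -0.6]
gripper_width: 0.0002
time_s: 10.1
tcp_pos: [0.4466, -0.0278, 0.3138]
eef_rot: [174.5, 40.0, 179.6]
contact_force: [2.4, 0.8, 1.7]
gripper_width: 0.0005
[ 3.27 -1.14  3.9 ] [ 3.27 -1.14  7.1 ] [  31.407  -31.053  -58.068   31.893  -28.879 -143.26 ]
```

```bash
python3 -m inch '[{"x":0.5,"y":-0.2,"z":0.9,"yaw":0},{"x":0.5,"y":-0.2,"z":0.9,"yaw":0},{"x":0.5,"y":-0.2,"z":0.8,"yaw":0}]'; python3 -c "
from h import *
s=r.get_state();print(key('rel',.04),s['joints'],go([0,0,0])[1],s['contact_force'])"
```

```text
time_s: 10.35
tcp_pos: [0.473, -0.0515, 0.2602]
eef_rot: [173.0, 38.8, 179.7]
contact_force: [0.3, 0.4, -1.0]
gripper_width: 0.0002
[ 2.57 -0.18  4.93] [  20.82   -21.887  -58.205   23.468  -16.019 -129.035] [[-0.779 -0.072  0.623]
 [ 0.004  0.993  0.119]
 [-0.627  0.095 -0.773]] [ 0.251  0.364 -0.996]
```

```bash
python3 -m inch '[{"x":0.1,"y":0,"z":0.8,"yaw":0},{"x":0.2,"y":0,"z":0.8,"yaw":0}]'; python3 -c "
from h import *
s=r.get_state();print(key('rel',.04),s['joints'],go([0,0,0])[1])"
```

```text
time_s: 10.52
tcp_pos: [0.4964, -0.0552, 0.2304]
eef_rot: [172.2, 38.4, 179.7]
contact_force: [0.6, 0.3, 0.6]
gripper_width: 0.0005
[2.51 0.08 3.46] [  17.18   -15.458  -58.201   21.385   -8.912 -124.814] [[-0.784 -0.078  0.616]
 [ 0.005  0.991  0.131]
 [-0.621  0.106 -0.776]]
```

```bash
cat > fk.py <<'E'
import numpy as np
from scipy.spatial.transform import Rotation as Ro
from scipy.optimize import least_squares
D=[([-58.78,20.59,.63,-.02,-70.136,-16.5],[.1713,-.6524,.2366],[179.9,0,-165.29]),
([24.,11.7,71.6,-2.7,-151.4,-117.7],[.3961,-.0242,.8179],[179.5,-1.9,178.7]),
([61.6,.3,71.7,23.7,-156.3,-131.],[.2534,-.0253,.9028],[-178.7,9.8,178.5]),
([43.6,16.7,71.7,16.4,-128.1,-121.1],[.5392,.1471,.841],[178.9,20.1,-179.8]),
([37.2,17.6,71.7,21.6,-109.7,-113.3],[.65,.1102,.90],[177.9,38.,179.6]),
([59.448,-35.234,-22.923,32.207,-79.582,-148.52],[.4142,.004,.6046],[177.5,39.2,179.5]),
([31.407,-31.053,-58.068,31.893,-28.879,-143.26],[.4466,-.0278,.3138],[174.5,40.,179.6]),
([20.82,-21.887,-58.205,23.468,-16.019,-129.035],[.473,-.0515,.2602],[173.,38.8,179.7]),
([17.18,-15.458,-58.201,21.385,-8.912,-124.814],[.4964,-.0552,.2304],[172.2,38.4,179.7])]
def fk(q,p,s4=1):
    h,L1,L2,Lt,a1,e,d=p[:7];q=np.array(q,float)
    R=lambda ax,a:Ro.from_euler(ax,a,degrees=True)
    A=R("z",q[0]);X=A.apply([a1,d,h]);A=A*R("y",q[1]);X=X+A.apply([0,0,L1]);A=A*R("y",-q[2])
    X=X+A.apply([L2,0,e]);A=A*R("x",s4*q[3])*R("y",-q[4]);X=X+A.apply([Lt,0,0])
    A=A*R("y",90)*R("z",p[7]*q[5]+p[8]);return X,A
def fit():
    best=None
    for s4 in(1,-1):
        for s6 in(1,-1):
            for c6 in(0,90,180,-90):
                def f(p):
                    o=[]
                    for q,x,e in D:
                        X,A=fk(q,[*p,s6,c6],s4);o+=[*(X-x)*10,*(A.inv()*Ro.from_euler("xyz",e,degrees=True)).as_rotvec()]
                    return np.array(o)
                z=least_squares(f,[.4,.4,.4,.25,0,0,-.19])
                if best is None or z.cost<best[0]:best=(z.cost,[*z.x,s6,c6],s4,z.fun)
    return best
lo=np.array([-176.03,-82.01,-58.28,-173.87,-174.79,-173.66]);hi=np.array([176.03,121.73,71.71,95.51,-.11,173.66])
E
python3 - <<'E'
from fk import *
np.set_printoptions(precision=3,suppress=True)
c,p,s4,f=fit();print(c,p,s4,np.abs(f).reshape(-1,6).max(0));np.save("p.npy",[*p,s4])
key=dict(rel=[.5317,-.0349,.0848],lock=[.5303,-.0748,.0848],room=[.5265,-.1949,.0853])
q0=[17.18,-15.458,-58.201,21.385,-8.912,-124.814]
def ik(X,tilt,yaw,roll,seeds):
    T=Ro.from_euler("xyz",[180+roll,tilt,yaw],degrees=True);b=None
    for s in seeds:
        z=least_squares(lambda q:[*((g:=fk(q,p,s4))[0]-X)*10,*(g[1].inv()*T).as_rotvec()],np.clip(s,lo+.01,hi-.01),bounds=(lo,hi))
        if b is None or z.cost<b.cost:b=z
    return b
for k in key:
  for t in(0,10,20,30,38):
    for yaw in (178,90,-90):
      R=Ro.from_euler("xyz",[180,t,178],degrees=True).as_matrix()
      if yaw!=178: R2=(Ro.from_matrix(R)*Ro.from_euler("z",178-yaw,degrees=True))
      else:R2=Ro.from_matrix(R)
      e=R2.as_euler("xyz",degrees=True)
      X=np.array(key[k])-R[:,2]*.011
      b=ik(X,e[1],e[2],e[0]-180,[q0,[0,0,-50,0,-30,-100],[0,0,-50,-150,-30,60],[0,0,-50,-150,-30,-60],[0,0,-50,80,-30,-100]])
      print(k,t,yaw,round(b.cost,5),b.x)
E
```

```text
0.6353522467105528 [np.float64(0.2249240679059148), np.float64(0.5848726665243745), np.float64(0.45475684485231627), np.float64(0.3708182974637257), np.float64(0.007860465638698069), np.float64(0.054296053885650813), np.float64(-0.17711647307691508), -1, -90] -1 [0.555 0.23  0.608 0.001 0.002 0.002]
rel 0 178 0.0 [  15.659   16.503  -34.469    0.     -39.028 -107.659]
rel 0 90 0.01487 [   9.273   17.2    -34.308  -14.293  -37.395 -173.66 ]
rel 0 -90 0.0 [ 15.659  16.503 -34.469  -0.    -39.028 -15.659]
rel 10 178 0.0 [  18.305   11.28   -43.032    7.759  -26.508 -116.973]
rel 10 90 0.01311 [  10.963   12.137  -42.896  -15.926  -23.662 -173.66 ]
rel 10 -90 0.0 [ 18.305  11.28  -43.032   7.759 -26.508 -24.973]
rel 20 178 0.0 [  21.793    7.116  -51.855   32.546  -14.861 -144.173]
rel 20 90 0.01102 [  13.721    8.114  -51.881  -18.455   -8.279 -173.66 ]
rel 20 -90 0.0 [ 21.793   7.116 -51.855  32.546 -14.861 -52.173]
rel 30 178 0.00428 [  22.857    5.512  -56.246   61.952  -10.513 -173.66 ]
rel 30 90 0.01216 [  15.573    6.501  -57.107 -173.87    -1.381  -19.545]
rel 30 -90 0.00129 [  2
[... 1727 characters left out ...]
-1.913  14.051 -39.034   0.033 -26.915   1.884]
room 20 178 0.0 [ -1.899  10.451 -47.373   0.164 -12.176 -90.255]
room 20 90 6e-05 [  -2.504   10.594  -47.206   -3.861  -12.182 -173.66 ]
room 20 -90 0.0 [ -1.899  10.451 -47.373   0.164 -12.176   1.745]
room 30 178 2e-05 [  -2.259    8.844  -55.576 -173.87    -4.403   84.113]
room 30 90 2e-05 [  -2.259    8.844  -55.576 -173.87    -4.403   -3.887]
room 30 -90 3e-05 [  -2.39     8.878  -55.497 -171.321   -4.34   173.66 ]
room 38 178 0.00296 [  -4.302    9.513  -58.28  -164.572  -12.369   76.885]
room 38 90 0.00296 [  -4.302    9.513  -58.28  -164.572  -12.369  -11.115]
room 38 -90 0.00296 [  -4.302    9.513  -58.28  -164.572  -12.369  168.885]
```

```bash
cat > fk2.py <<'E'
from fk import D,lo,hi,Ro,np,least_squares
R=lambda ax,a:Ro.from_euler(ax,a,degrees=True)
def chain(q):
    A=R("z",q[0]);B=A*R("y",q[1]);C=B*R("y",-q[2]);E=C*R("x",-q[3]);F=E*R("y",-q[4]);G=F*R("y",90)*R("z",-q[5]-90)
    return A,B,C,E,F,G
def M(q): # position is linear in link vectors
    A,B,C,E,F,G=[x.as_matrix() for x in chain(q)]
    return np.c_[A,B[:,[0,2]],C[:,[0,2]],F,E[:,[1]],G[:,:2]]
E
python3 - <<'E'
from fk2 import *
np.set_printoptions(precision=4,suppress=True)
W=np.vstack([M(q) for q,x,e in D]);b=np.hstack([x for q,x,e in D])
lam=1e-3
s=np.linalg.solve(W.T@W+lam**2*np.eye(W.shape[1]),W.T@b)
print(s);print((W@s-b).reshape(-1,3));print(np.linalg.svd(W)[1])
E
```

```text
[-0.0005 -0.001   0.1978  0.0007  0.6023  0.4638  0.0007  0.367  -0.0955
 -0.0004 -0.0955  0.      0.0004]
[[-0.     -0.      0.    ]
 [ 0.      0.0002 -0.0002]
 [ 0.0001  0.0005 -0.0001]
 [-0.0003 -0.0003  0.0002]
 [ 0.0001 -0.0001  0.0002]
 [-0.     -0.0002  0.0002]
 [-0.     -0.0002 -0.    ]
 [-0.      0.     -0.0001]
 [ 0.0001  0.0001 -0.0002]]
[6.0941 5.9592 5.276  2.346  2.2423 1.4959 1.4505 0.8506 0.6883 0.572
 0.2918 0.1766 0.    ]
```

```bash
cat >> fk2.py <<'E'
S=np.array([0,0,.1978,0,.6023,.4638,0,.367,-.191,0,0,0,0])
def fk(q): return M(q)@S,chain(q)[-1]
def ik(X,T,seeds,wr=1.):
    b=None
    for s in seeds:
        z=least_squares(lambda q:[*((g:=fk(q))[0]-X)*10,*wr*(g[1].inv()*T).as_rotvec()],np.clip(s,lo+.01,hi-.01),bounds=(lo,hi))
        if b is None or z.cost<b.cost:b=z
    return b
E
python3 - <<'E'
from fk2 import *
np.set_printoptions(precision=1,suppress=True)
key=dict(rel=[.5317,-.0349,.0848],lock=[.5303,-.0748,.0848],room=[.5265,-.1949,.0853])
q0=[17.18,-15.458,-58.201,21.385,-8.912,-124.814]
for k in key:
  for t in(0,10,20,25,30,35,38):
      T=R("xyz",[180,t,178]);X=np.array(key[k])-T.as_matrix()[:,2]*.011
      for s in([q0,[0,0,-50,20,-30,-100]],[[0,0,-50,-150,-30,60],[0,0,-50,-100,-30,60]],):
        b=ik(X,T,s);print(k,t,round(b.cost,5),b.x,end=" | ")
      print()
E
```

```text
rel 0 0.0 [  17.2   15.2  -27.8   -0.   -47.  -109.2] | rel 0 0.0 [  17.2   15.2  -27.8    0.   -47.  -109.2] | 
rel 10 0.0 [  19.9   10.   -38.9    7.   -32.  -117.6] | rel 10 0.0 [  19.9   10.   -38.9    7.   -32.  -117.6] | 
rel 20 0.0 [  17.6    5.4  -57.2   37.9  -10.8 -145.9] | rel 20 0.0 [  17.6    5.4  -57.2   37.9  -10.8 -145.9] | 
rel 25 0.00266 [  16.     4.9  -58.3   38.2   -7.3 -144.7] | rel 25 0.00266 [  16.     4.9  -58.3   38.2   -7.3 -144.7] | 
rel 30 0.01059 [  15.5    4.6  -58.3   31.4   -3.5 -137. ] | rel 30 0.01059 [  15.5    4.6  -58.3   31.4   -3.5 -137. ] | 
rel 35 0.01732 [ 15.    4.9 -46.9 -26.   -0.1 -77.7] | rel 35 0.01732 [ 15.    4.9 -46.9 -26.   -0.1 -77.7] | 
rel 38 0.01174 [  2.9   4.8 -39.2 -71.   -0.1 -22.7] | rel 38 0.01174 [  2.9   4.8 -39.2 -71.   -0.1 -22.7] | 
lock 0 0.0 [  12.9   15.4  -27.4   -0.   -47.1 -104.9] | lock 0 0.0 [  12.9   15.4  -27.4   -0.   -47.1 -104.9] | 
lock 10 0.0 [  15.    10.3  -37.9    5.4  -32.4 -111.3] | lock 10 0.0 [  15.    10.3  -37.9    5.4  -32.4 -111.3] | 
lock 20 0.0 [  14.6    5.8  -54.1   27.5  -12.2 -132.7] |
[... 587 characters left out ...]
room 0 0.0 [ -0.4  17.6 -24.2   0.  -48.3 -91.6] | 
room 10 0.0 [ -0.2  12.8 -32.4   0.5 -34.8 -92.2] | room 10 0.0 [ -0.2  12.8 -32.4   0.5 -34.8 -92.2] | 
room 20 0.0 [  0.1   9.1 -41.2   2.1 -19.8 -93.9] | room 20 0.0 [  0.1   9.1 -41.2   2.1 -19.8 -93.9] | 
room 25 0.0 [  0.2   7.8 -46.4   4.8 -10.9 -96.7] | room 25 0.0 [  0.2   7.8 -46.4   4.8 -10.9 -96.7] | 
room 30 5e-05 [  -0.6    7.2  -52.     9.6   -0.9 -100.8] | room 30 5e-05 [  -0.6    7.2  -52.     9.6   -0.9 -100.8] | 
room 35 7e-05 [ -0.9   7.2 -47.6 -11.5  -0.1 -79.5] | room 35 7e-05 [ -0.9   7.2 -47.6 -11.5  -0.1 -79.5] | 
room 38 0.0 [ -2.8   7.1 -43.9 -25.5  -1.1 -63.9] | room 38 0.0 [ -2.8   7.1 -43.9 -25.5  -1.1 -63.9] |
```

Run:
```python
from h import *
from fk2 import R,fk,ik,lo,hi
np.set_printoptions(precision=2,suppress=True)
s=r.get_state();X,T=fk(s["joints"]);print("fk err",X-s["tcp_pos"],T.as_euler("xyz",degrees=True))
for t in(0,5,10,12,15,18,21):
    T=R("xyz",[180,t,178])*R("z",-88);A=T.as_matrix();sg=np.sign(A[0,1])
    o=A@[0,sg*.062,.011];lowtip=A@[0,-sg*.065,.011]
    for k in("rel","lock","room"):
        Xk=np.array(KEY[k])-o;b=ik(Xk,T,[s["joints"],[10,10,-40,5,-30,-30]]);b2=ik(Xk-A[:,2]*.08,T,[b.x])
        print(t,k,"sgn",sg,Xk.round(3),round(b.cost,5),b.x,"| back80:",round(b2.cost,5),b2.x[2:5],"lowtip",(Xk+lowtip).round(3))
print(T.as_euler("xyz",degrees=True))
for n,u,v in(("case",299,251),("caseR",323,258),("caseL",276,243),("torch",225,238),("occl",157,252),("lens",356,237)):print(n,onz("top",u,v,.03))
# push start left of handle leg
for t in(0,10,20,30):
    T=R("xyz",[180,t,178])*R("z",-88)
    for Y in (.32,.14):
        b=ik(np.array([.54,Y,.19]),T,[s["joints"],[20,10,-10,5,-60,-30]]);print("push",t,Y,round(b.cost,5),b.x)
```

```text
fk err [-0.  0. -0.] [172.24  38.41 179.66]
0 rel sgn -1.0 [ 0.47 -0.03  0.1 ] 0.0 [ 20.21   9.84 -35.25   0.   -44.91 -24.21] | back80: 0.0 [-29.33   0.   -56.54] lowtip [ 0.41 -0.03  0.09]
0 lock sgn -1.0 [ 0.47 -0.07  0.1 ] 0.0 [ 15.22  10.1  -34.91  -0.   -45.   -19.22] | back80: 0.0 [-29.01   0.   -56.57] lowtip [ 0.4  -0.07  0.09]
0 room sgn -1.0 [ 0.47 -0.19  0.1 ] 0.0 [  0.05  12.57 -31.47  -0.   -45.97  -4.05] | back80: 0.0 [-25.76   0.   -57.08] lowtip [ 0.4  -0.19  0.09]
5 rel sgn -1.0 [ 0.47 -0.03  0.09] 0.0 [ 21.94   7.43 -40.92   3.36 -37.13 -28.54] | back80: 0.0 [-35.34   2.71 -49.61] lowtip [ 0.41 -0.03  0.07]
5 lock sgn -1.0 [ 0.47 -0.07  0.09] 0.0 [ 16.58   7.72 -40.26   2.63 -37.31 -22.6 ] | back80: 0.0 [-34.77   2.12 -49.67] lowtip [ 0.4  -0.07  0.07]
5 room sgn -1.0 [ 0.46 -0.19  0.09] 0.0 [  0.21  10.44 -35.69   0.31 -38.87  -4.44] | back80: 0.0 [-30.59   0.25 -50.43] lowtip [ 0.4  -0.19  0.07]
10 rel sgn -1.0 [ 0.47 -0.03  0.09] 0.0 [ 23.67   5.27 -47.53   9.08 -28.46 -35.33] | back80: 0.0 [-41.92   6.69 -42.31] lowtip [ 0.41 -0.03  0.06]
10 lock sgn -1.0 [ 0.4
[... 2046 characters left out ...]
26.48] lowtip [ 0.41 -0.19  0.04]
[-159.01    0.72  -93.87]
case [ 0.37 -0.13  0.03]
caseR [ 0.35 -0.21  0.03]
caseL [ 0.4  -0.05  0.03]
torch [0.41 0.12 0.03]
occl [0.37 0.35 0.03]
lens [ 0.42 -0.32  0.03]
push 0 0.32 0.0 [ 48.37  18.01  -9.41  -0.   -62.58 -52.37]
push 0 0.14 0.0 [ 34.56  11.66 -18.16  -0.   -60.18 -38.56]
push 10 0.32 0.0 [ 53.13  13.49 -20.79  10.65 -50.45 -63.54]
push 10 0.14 0.0 [ 38.93   6.2  -29.29   8.91 -47.27 -48.57]
push 20 0.32 0.0 [ 56.77   9.75 -34.    27.74 -38.93 -81.42]
push 20 0.14 0.0 [ 42.33   1.36 -42.92  25.47 -33.77 -66.15]
push 30 0.32 0.0 [  54.99    7.12  -47.78   56.73  -30.1  -107.94]
push 30 0.14 1e-05 [ 35.4   -2.1  -58.28  62.6  -19.89 -96.73]
```

```bash
cat > sim.py <<'E'
from h import *
from fk2 import R,fk,ik
def lean(T): # tilt toward robot-forward and sideways, deg
    z=T.as_matrix()[:,2];return np.degrees([np.arctan2(z[0],-z[2]),np.arctan2(z[1],-z[2])])
def sim(q,world,n,wr):
    for _ in range(n):
        X,T=fk(q);q=ik(X+np.array(world)*.025,T,[q],wr).x
    return q
E
python3 - <<'E'
from sim import *
np.set_printoptions(precision=2,suppress=True)
q0=r.get_state()["joints"];print(lean(fk(q0)[1]))
# calibrate wr on known: outer boundary push
qa=[43.6,16.7,71.7,16.4,-128.1,-121.1];Ta=fk(qa)[1].as_matrix()
for wr in(.3,1,3,8):
    q=sim(qa,Ta@[-1,0,-.5],15,wr);print("cal",wr,fk(q)[0],fk(q)[1].as_euler("xyz",degrees=True))
for d in([0,0,-1],[-1,0,0],[-.7,0,-.7],[0,-1,0],[0,1,0],[-.7,0,.7],[.7,0,-.7],[-.5,.5,-.7],[-.5,-.5,-.7]):
    q=sim(q0,d,8,3);print(d,fk(q)[0],lean(fk(q)[1]),q)
E
```

```text
[38.44  9.61]
cal 0.3 [0.83 0.14 1.14] [150.49  83.93 153.52]
cal 1 [0.81 0.14 1.12] [163.28  79.89 166.16]
cal 3 [0.75 0.13 0.99] [175.9   57.67 177.99]
cal 8 [0.67 0.11 0.83] [178.54  29.59 179.98]
[0, 0, -1] [ 0.5  -0.06  0.03] [37.35 11.97] [-11.1   12.03 -36.74 -70.35 -17.19 -11.43]
[-1, 0, 0] [ 0.31 -0.07  0.24] [34.24 16.15] [  28.7   -47.2   -58.28    4.95  -42.67 -116.59]
[-0.7, 0, -0.7] [ 0.36 -0.06  0.09] [36.43 13.91] [ 11.14 -13.11 -58.28 -32.49  -8.47 -66.71]
[0, -1, 0] [ 0.5  -0.25  0.23] [38.44  9.61] [-26.1   -0.72 -23.59 -36.67 -40.67 -38.84]
[0, 1, 0] [0.5  0.14 0.24] [32.81 12.92] [  38.78  -12.97  -58.28   42.72  -15.89 -163.32]
[-0.7, 0, 0.7] [ 0.36 -0.05  0.37] [38.44  9.61] [  60.38  -54.1   -53.47   31.08  -65.78 -154.67]
[0.7, 0, -0.7] [ 0.64 -0.06  0.09] [37.81 10.81] [  6.47  14.12 -30.8  -34.56  -8.1  -61.01]
[-0.5, 0.5, -0.7] [0.41 0.02 0.09] [33.84 20.3 ] [ 24.73  -7.62 -55.85 -29.84  -5.07 -80.  ]
[-0.5, -0.5, -0.7] [ 0.4  -0.16  0.09] [38.21 10.06] [-26.83   0.05 -41.02 -56.1  -28.78 -14.95]
```

```bash
cat > sim.py <<'E'
from h import *
from fk2 import R,fk,lo,hi,least_squares
def lean(T):
    z=T.as_matrix()[:,2];return np.degrees([np.arctan2(z[0],-z[2]),np.arctan2(z[1],-z[2])])
def lik(X,T,q,wr,st=10):
    q=np.clip(q,lo+.02,hi-.02);l=np.maximum(lo,q-st);h=np.minimum(hi,q+st)
    return least_squares(lambda q:[*((g:=fk(q))[0]-X)*10,*wr*(g[1].inv()*T).as_rotvec()],q,bounds=(l,h),xtol=1e-6,ftol=1e-6,max_nfev=25).x
def sim(q,world,n,wr):
    tr=[]
    for _ in range(n):
        X,T=fk(q);q=lik(X+np.array(world)*.025,T,q,wr);tr.append(q)
    return q
def goto(q,P,wr):
    for _ in range(60):
        X,T=fk(q);d=P-X;L=np.linalg.norm(d)
        if L<.004:break
        q=lik(X+d*min(1,.03/L),T,q,wr)
    return q
E
cat > srch.py <<'E'
from sim import *
import itertools
from multiprocessing import Pool
q0=r.get_state()["joints"];T0=fk(q0)[1].as_matrix()
W=5
def job(a):
    P,d=a
    q=goto(goto(q0,np.array([.42,P[1],.45]),W),np.array(P),W);l1=lean(fk(q)[1]);best=None
    for n in range(1,5):
        q=sim(q,np.array(d),4,W);l=lean(fk(q)[1]);c=np.hypot(l[0]-13,l[1])
        if best is None or c<best[0]:best=(c,n*4,P,d,l1,l,fk(q)[0],q)
    return best
if __name__=="__main__":
    np.set_printoptions(precision=2,suppress=True)
    qa=[43.6,16.7,71.7,16.4,-128.1,-121.1];Ta=fk(qa)[1].as_matrix()
    for wr in(4,5,6): print("cal",wr,(g:=fk(sim(qa,Ta@[-1,0,-.5],15,wr)))[0],g[1].as_euler("xyz",degrees=True))
    jobs=[]
    for y in(-.6,-.4,-.2,0,.2,.4):
        for x,z in((.4,.35),(.3,.5),(.3,.7)):
            for d in((-1,0,0),(-.8,0,-.6),(-.6,0,.8),(-.8,.6,0),(-.8,-.6,0),(0,-1,0),(0,1,0)):jobs.append(((x,y,z),d))
    with Pool() as p:res=p.map(job,jobs)
    res.sort(key=lambda b:b[0])
    for b in res[:12]:print(*b)
E
time timeout 400 python3 srch.py
```

```text
cal 4 [0.73 0.12 0.93] [177.25  47.95 179.05]
cal 5 [0.7  0.12 0.89] [177.9   40.74 179.52]
cal 6 [0.69 0.12 0.86] [178.24  35.66 179.76]
2.310852228688962 16 (0.3, 0.2, 0.7) (-0.8, -0.6, 0) [29.52  9.42] [14.05  2.06] [0.27 0.05 0.73] [ 103.6   -29.88   13.43   19.49 -132.99 -167.69]
5.346981315421748 16 (0.3, 0.2, 0.7) (-1, 0, 0) [29.52  9.42] [17.24  3.26] [0.17 0.29 0.77] [ 118.12  -12.27   23.55   21.71 -129.22 -173.66]
6.036853853919174 16 (0.3, 0.2, 0.7) (-0.8, 0, -0.6) [29.52  9.42] [14.69  5.8 ] [0.22 0.25 0.5 ] [ 105.57  -28.01  -19.43   15.73  -96.75 -173.66]
8.74101235948406 16 (0.3, 0.4, 0.7) (-0.8, -0.6, 0) [30.65 11.96] [18.95  6.4 ] [0.21 0.23 0.77] [ 120.36  -18.9    18.76   25.36 -129.18 -173.66]
9.216888186996895 16 (0.3, 0.4, 0.7) (-0.8, 0, -0.6) [30.65 11.96] [16.37  8.58] [0.16 0.43 0.52] [ 108.9   -11.53   -8.58   18.07  -90.22 -173.66]
9.304917241408058 16 (0.3, 0.4, 0.5) (-1, 0, 0) [24.25 12.05] [8.57 8.18] [0.08 0.44 0.54] [ 114.39  -10.51   -1.38   11.14  -95.1  -173.66]
9.664754914931294 16 (0.3, 0.4, 0.5) (-0.8, -0.6, 0) [24.25 12.05] [8.02 8.28] [0.19 0.21 0.53] [ 111.17  -33.6   -14.15   10.72 -104.35 -173.66]
9.692648960111743 12 (0.3, 0.2, 0.5) (-1, 0, 0) [24.05 11.83] [9.82 9.15] [0.2  0.24 0.52] [ 106.36  -30.68  -15.7    12.01  -98.74 -173.66]
9.73557598554143 12 (0.3, 0.2, 0.5) (-0.8, -0.6, 0) [24.05 11.83] [10.9   9.51] [0.26 0.05 0.51] [  89.39  -43.35  -18.74   11.02 -104.73 -160.2 ]
9.81832450764833 16 (0.3, 0.2, 0.5) (-0.8, 0.6, 0) [24.05 11.83] [11.53  9.71] [0.14 0.46 0.53] [ 107.3    -8.99   -3.7    13.73  -89.44 -173.66]
9.8776187235266 16 (0.3, 0.4, 0.5) (-0.8, 0.6, 0) [24.25 12.05] [14.46  9.77] [0.08 0.66 0.53] [ 109.     10.62   15.63   16.65  -90.48 -173.66]
9.880526152374852 16 (0.3, 0.2, 0.5) (-0.6, 0, 0.8) [24.05 11.83] [16.61  9.2 ] [0.19 0.24 0.84] [ 121.09  -13.22   34.9    27.34 -135.63 -173.66]
real	0m58.382s
user	3m33.810s
sys	0m0.307s
```

```bash
cat > s2.py <<'E'
from sim import *
np.set_printoptions(precision=2,suppress=True)
q0=r.get_state()["joints"];W=5
def via(q,pts,lab):
    for P in pts:
        q=goto(q,np.array(P),W);print(lab,P,"->",fk(q)[0],lean(fk(q)[1]),q)
    return q
q=q0.copy()
q=goto(q,np.array([.46,-.06,.30]),W)
for _ in range(22):
    X,T=fk(q);q=lik(X,T*R("z",-4),q,W)
print("yawed",fk(q)[0],lean(fk(q)[1]),fk(q)[1].as_euler("xyz",degrees=True),q)
via(q,[(.45,-.035,.2),(.46,-.035,.12),(.47,-.035,.09)],"A")
via(q,[(.47,-.035,.25),(.47,-.035,.2),(.47,-.035,.09)],"B")
via(q,[(.42,-.035,.25),(.42,-.035,.18),(.47,-.035,.09)],"C")
via(q,[(.45,-.2,.25),(.38,-.2,.2),(.46,-.15,.15),(.47,-.035,.09)],"D")
E
timeout 200 python3 s2.py
```

```text
yawed [ 0.46 -0.06  0.3 ] [38.44  9.61] [-141.52    7.32  -87.07] [ 21.4  -25.66 -50.49  13.02 -27.08 -30.6 ]
A (0.45, -0.035, 0.2) -> [ 0.45 -0.04  0.2 ] [35.7  13.62] [ 21.77 -18.37 -58.28   8.38 -13.1  -27.53]
A (0.46, -0.035, 0.12) -> [ 0.46 -0.04  0.12] [35.41 14.42] [ 19.55  -5.85 -57.57  -9.78  -1.2   -7.82]
A (0.47, -0.035, 0.09) -> [ 0.47 -0.03  0.09] [35.06 13.12] [ 15.92  -0.25 -50.92 -26.96  -3.22  12.18]
B (0.47, -0.035, 0.25) -> [ 0.47 -0.04  0.25] [37.86 10.19] [ 22.73 -21.4  -58.28  22.29 -16.09 -41.55]
B (0.47, -0.035, 0.2) -> [ 0.47 -0.04  0.2 ] [36.17 12.61] [ 20.53 -15.65 -58.28  12.09 -10.24 -30.27]
B (0.47, -0.035, 0.09) -> [ 0.47 -0.03  0.09] [35.16 13.03] [ 15.47  -0.1  -50.53 -28.    -3.45  13.55]
C (0.42, -0.035, 0.25) -> [ 0.42 -0.04  0.25] [36.07 12.  ] [ 27.41 -28.86 -58.28  16.17 -24.79 -38.66]
C (0.42, -0.035, 0.18) -> [ 0.42 -0.04  0.18] [34.19 15.08] [ 21.88 -19.72 -58.28   0.55 -15.28 -20.03]
C (0.47, -0.035, 0.09) -> [ 0.47 -0.03  0.09] [34.03 13.59] [ 13.77  -0.12 -48.56 -29.78  -6.96  16.63]
D (0.45, -0.2, 0.25) -> [ 0.45 -0.2   0.25] [38.38  6.08] [-12.95 -12.44 -35.01 -23.84 -32.93  27.95]
D (0.38, -0.2, 0.2) -> [ 0.38 -0.2   0.2 ] [38.38  6.08] [-20.95 -14.14 -39.98 -32.77 -33.52  42.53]
D (0.46, -0.15, 0.15) -> [ 0.46 -0.15  0.15] [38.38  6.08] [ -2.41  -6.15 -45.38 -26.76 -14.03  25.2 ]
D (0.47, -0.035, 0.09) -> [ 0.47 -0.04  0.09] [39.91 11.16] [ 13.16   0.33 -48.91 -41.47  -0.11  28.48]
```

```bash
cat > s3.py <<'E'
from sim import *
from fk2 import ik
from multiprocessing import Pool
def T_of(t,l,yaw=0):
    z=np.array([np.tan(np.radians(t)),np.tan(np.radians(l)),-1]);z/=np.linalg.norm(z)
    y=np.array([.035,1,0]);y-=z*(y@z);y/=np.linalg.norm(y);return Ro.from_matrix(np.c_[np.cross(y,z),y,z])
sd=[[15,0,-50,20,-20,-124],[0,0,-45,-60,-20,-40],[-15,5,-40,-90,-20,0],[-15,5,-40,-130,-30,30]]
def job(a):
    k,t,l=a;T=T_of(t,l);X=np.array(KEY[k])-T.as_matrix()[:,2]*.011
    b=ik(X,T,sd);return a,b.cost,b.x
if __name__=="__main__":
    np.set_printoptions(precision=0,suppress=True)
    J=[(k,t,l) for k in("rel","lock") for l in(-20,-10,-5,0,5,10,15) for t in(10,15,20,30,35,40,45,50,55)]
    with Pool() as p:R_=p.map(job,J)
    for k in("rel","lock"):
        for l in(-20,-10,-5,0,5,10,15):print(k,l,[ (a[1],round(float(np.degrees(np.sqrt(2*c))),1),int(x[3]),int(x[4])) for a,c,x in R_ if a[0]==k and a[2]==l])
E
timeout 300 python3 s3.py
```

```text
rel -20 [(10, 0.0, 39, -36), (15, 0.0, 52, -30), (20, 3.1, 59, -27), (30, 4.3, -173, 0), (35, 2.8, -158, 0), (40, 2.7, -142, 0), (45, 0.8, -161, -22), (50, 2.1, -152, -29), (55, 4.1, -145, -35)]
rel -10 [(10, 0.0, 25, -31), (15, 0.0, 39, -23), (20, 2.4, 52, -18), (30, 4.8, -173, 0), (35, 5.6, -159, -1), (40, 4.2, -130, -2), (45, 0.8, -111, -1), (50, 0.0, -133, -23), (55, 0.0, -138, -40)]
rel -5 [(10, 0.0, 16, -31), (15, 0.0, 27, -22), (20, 1.2, 46, -13), (30, 9.1, -173, 0), (35, 9.7, -155, -1), (40, 6.7, -106, -1), (45, 1.9, -94, 0), (50, 0.0, -120, -19), (55, 0.0, -130, -37)]
rel 0 [(10, 0.0, 6, -32), (15, 0.0, 13, -23), (20, 0.0, 33, -11), (30, 7.7, 29, -2), (35, 9.5, -23, 0), (40, 6.4, -67, 0), (45, 1.7, -78, 0), (50, 0.0, -109, -19), (55, 0.0, -123, -35)]
rel 5 [(10, 0.0, -3, -34), (15, 0.0, 0, -26), (20, 0.0, 5, -16), (30, 4.1, 11, 0), (35, 5.4, -18, 0), (40, 3.9, -48, 0), (45, 0.3, -64, 0), (50, 0.0, -102, -20), (55, 0.0, -116, -35)]
rel 10 [(10, 0.0, -12, -37), (15, 0.0, -12, -30), (20, 0.0, -11, -23), (30, 0.1, 3, 0), (35, 1.3, -17, 0), (40, 0.6, -38, 0), (45, 0.0, -73, -11),
[... 889 characters left out ...]
(30, 5.9, 19, -1), (35, 7.0, -18, 0), (40, 4.8, -51, 0), (45, 0.7, -65, 0), (50, 0.0, -101, -20), (55, 0.0, -115, -34)]
lock 5 [(10, 0.0, -5, -35), (15, 0.0, -3, -28), (20, 0.0, 0, -19), (30, 2.0, 8, 0), (35, 2.9, -16, 0), (40, 1.7, -39, 0), (45, 0.0, -70, -9), (50, 0.0, -95, -22), (55, 0.0, -109, -35)]
lock 10 [(10, 0.0, -13, -39), (15, 0.0, -14, -32), (20, 0.0, -16, -26), (30, 0.0, -21, -12), (35, 0.0, -31, -8), (40, 0.0, -50, -10), (45, 0.0, -73, -17), (50, 0.0, -91, -26), (55, 0.0, -104, -36)]
lock 15 [(10, 0.0, -21, -44), (15, 0.0, -23, -38), (20, 0.0, -26, -32), (30, 0.0, -36, -23), (35, 0.0, -46, -20), (40, 0.0, -59, -20), (45, 0.0, -74, -24), (50, 0.0, -88, -30), (55, 0.0, -99, -38)]
```

```bash
python3 -m inch '[{"x":0,"y":-1,"z":-0.2,"yaw":0},{"x":0,"y":-1,"z":-0.2,"yaw":0},{"x":0,"y":-1,"z":0,"yaw":0},{"x":0,"y":-1,"z":0,"yaw":0},{"x":0.2,"y":-1,"z":0,"yaw":0}]'; python3 -c "
from h import *
from sim import lean
s=r.get_state();print(key('rel',.04),s['joints'],lean(Ro.from_euler('xyz',s['eef_rot'],degrees=True)))"
```

```text
time_s: 10.93
tcp_pos: [0.4951, -0.1463, 0.2225]
eef_rot: [173.4, 38.0, 179.9]
contact_force: [-0.7, -1.4, -0.1]
gripper_width: 0.0003
[2.25 3.83 3.67] [ -1.326  -9.349 -38.993 -18.623 -23.591 -71.901] [38.002  8.261]
```

```bash
python3 -m inch '[{"x":0.7,"y":0,"z":0.3,"yaw":0},{"x":0.8,"y":0.2,"z":0.3,"yaw":0},{"x":0.6,"y":0.6,"z":0.3,"yaw":0},{"x":0.2,"y":0.8,"z":0.3,"yaw":0},{"x":0,"y":0.8,"z":0.3,"yaw":0}]'; python3 -c "
from h import *
from sim import lean
s=r.get_state();print(key('rel',.04),key('rel',.0),s['joints'],lean(Ro.from_euler('xyz',s['eef_rot'],degrees=True)))"
```

```text
time_s: 11.35
tcp_pos: [0.4724, -0.1232, 0.1724]
eef_rot: [174.2, 38.4, 179.2]
contact_force: [0.3, -3.6, 0.9]
gripper_width: 0.0002
[0.35 3.13 2.49] [0.35 3.13 4.09] [  8.584  -9.947 -56.235   1.043  -4.971 -98.368] [38.438  6.716]
```

```bash
python3 -m inch '[{"x":0.1,"y":0.7,"z":0.5,"yaw":0},{"x":0.1,"y":0.7,"z":0.5,"yaw":0},{"x":0.1,"y":0.6,"z":0.4,"yaw":0}]'; python3 -c "
from h import *
from sim import lean
s=r.get_state();print(key('rel',.04),key('rel',.0),s['joints'],s['qd'],lean(Ro.from_euler('xyz',s['eef_rot'],degrees=True)))"
```

```text
time_s: 11.6
tcp_pos: [0.4886, -0.0861, 0.1567]
eef_rot: [171.9, 37.8, 179.5]
contact_force: [-0.5, 0.1, -0.9]
gripper_width: 0.0001
[0.41 1.57 1.54] [0.41 1.57 3.14] [  12.691   -6.953  -58.225    4.614   -0.229 -104.973] [ 16.081   0.569  -0.894   6.743   0.549 -17.889] [37.815  9.89 ]
```

```bash
python3 -m inch '[{"x":0.2,"y":0.7,"z":0.3,"yaw":0},{"x":0.2,"y":0.7,"z":0.3,"yaw":0},{"x":0.1,"y":0.5,"z":0.3,"yaw":0}]'; python3 -c "
from h import *
from sim import lean
s=r.get_state();print(key('rel',.04),key('rel',.0),s['joints'],s['qd'],lean(Ro.from_euler('xyz',s['eef_rot'],degrees=True)))"
```

```text
time_s: 11.85
tcp_pos: [0.4855, -0.0532, 0.1436]
eef_rot: [169.8, 36.4, 180.0]
contact_force: [-0.5, -0.8, -0.2]
gripper_width: 0.0002
[-0.09  0.19  1.03] [-0.09  0.19  2.63] [  16.867   -6.08   -58.248    1.628   -0.18  -105.144] [13.235  3.776  0.137 -5.456  0.059 -4.725] [36.442 12.613]
```

```bash
python3 -m inch '[{"x":0,"y":0.2,"z":0.6,"yaw":0},{"x":0,"y":0,"z":0.6,"yaw":0},{"x":0,"y":0,"z":0.5,"yaw":0}]'; python3 -c "
from h import *
from sim import lean
s=r.get_state();print(key('rel',.0),s['joints'],lean(Ro.from_euler('xyz',s['eef_rot'],degrees=True)))
snap('side',1,(190,110,350,270),4)"
```

```text
time_s: 12.1
tcp_pos: [0.49, -0.0419, 0.1335]
eef_rot: [169.8, 34.6, -179.5]
contact_force: [0.1, 0.3, -0.2]
gripper_width: 0.0005
[-0.27 -0.19  2.12] [  18.03    -4.254  -58.217    3.606   -0.168 -107.966] [34.514 12.603]
```

View pics/side1.png

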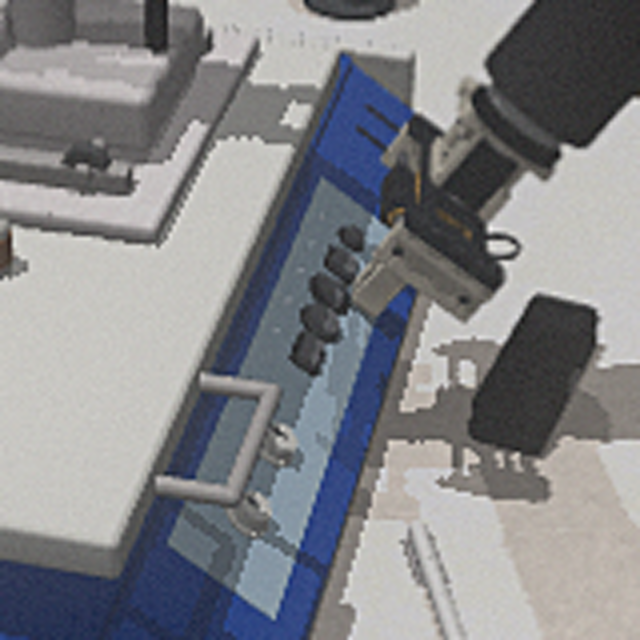

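The crop shows the closed gripper near the row and clear of the table. The release key is at crop (308,352) and the handle at (240,440). I'll continue the approach.

```bash
python3 -m inch '[{"x":-0.1,"y":0,"z":0.8,"yaw":0},{"x":-0.1,"y":0,"z":0.8,"yaw":0},{"x":-0.1,"y":0,"z":0.6,"yaw":0}]'; python3 -c "
from h import *
from sim import lean
s=r.get_state();print(key('rel',.0),s['joints'],lean(Ro.from_euler('xyz',s['eef_rot'],degrees=True)))"
```

```text
time_s: 12.4
tcp_pos: [0.5227, -0.0322, 0.0952]
eef_rot: [170.1, 34.6, -179.3]
contact_force: [0.2, -2.1, 0.3]
gripper_width: 0.0005
[-0.06 -0.21  0.08] [ 14.803   4.35  -45.931 -23.569  -4.351 -78.046] [34.448 12.404]
```

```bash
python3 -m inch '[{"x":-0.05,"y":-0.2,"z":-0.15,"yaw":0},{"x":0,"y":0,"z":0.15,"yaw":0},{"x":0,"y":0,"z":0.15,"yaw":0}]'; python3 -c "
from h import *
s=r.get_state();print(key('rel',.0),s['contact_force'])"; python3 -m inch '[{"x":0,"y":0,"z":0.12,"yaw":0},{"x":0,"y":0,"z":0.1,"yaw":0}]'; python3 -c "
from h import *
s=r.get_state();print(key('rel',.0),s['contact_force'],s['joints'])"
```

```text
time_s: 12.65
tcp_pos: [0.5289, -0.0362, 0.0904]
eef_rot: [170.1, 34.4, -179.4]
contact_force: [-47.9, -2.8, 67.8]
gripper_width: 0.0003
[ 0.03  0.01 -0.19] [-47.89   -2.763  67.772]
time_s: 12.82
tcp_pos: [0.5291, -0.0364, 0.09]
eef_rot: [169.9, 34.7, -179.5]
contact_force: [-56.3, 1.6, 78.0]
gripper_width: 0.0004
[ 0.03  0.02 -0.2 ] [-56.284   1.581  78.022] [ 11.217   5.734 -42.014 -31.311  -7.611 -67.735]
```

```bash
python3 -m inch '[{"x":0,"y":0,"z":-0.5,"yaw":0},{"x":0,"y":0,"z":-0.8,"yaw":0},{"x":0,"y":0,"z":-1,"yaw":0},{"x":0,"y":0,"z":-1,"yaw":0}]'
python3 - <<'E'
from h import *
from sim import lean
s=r.get_state();print(s['contact_force'],s['joints'],lean(Ro.from_euler('xyz',s['eef_rot'],degrees=True)),s['tcp_pos'])
from sim import *
q=s['joints']
for P in([.44,-.035,.30],[.44,.2,.32],[.46,.345,.32],[.52,.335,.25],[.54,.325,.19],[.54,.14,.19]):
    q=goto(q,np.array(P),5);print(P,fk(q)[0],lean(fk(q)[1]),q)
E
```

```text
time_s: 13.15
tcp_pos: [0.4827, -0.0537, 0.1576]
eef_rot: [169.9, 34.5, -179.9]
contact_force: [-0.4, 0.0, 0.6]
gripper_width: 0.0008
[-0.352  0.033  0.642] [ 15.975  -7.79  -52.408  -5.881  -9.637 -97.188] [34.505 12.341] [ 0.483 -0.054  0.158]
[0.44, -0.035, 0.3] [ 0.44  -0.035  0.3  ] [34.505 12.341] [  24.731  -26.801  -47.076    7.338  -34.346 -116.167]
[0.44, 0.2, 0.32] [0.442 0.198 0.322] [33.847 12.937] [  61.04   -22.457  -53.069   38.731  -38.322 -173.66 ]
[0.46, 0.345, 0.32] [0.463 0.343 0.322] [29.261 13.943] [  66.417   -8.671  -41.218   34.619  -38.431 -173.66 ]
[0.52, 0.335, 0.25] [0.519 0.334 0.254] [28.753 13.976] [  55.976   -1.352  -45.338   40.991  -24.329 -173.66 ]
[0.54, 0.325, 0.19] [0.542 0.324 0.193] [26.155 13.971] [  49.621    4.11   -48.153   45.322  -15.208 -173.66 ]
[0.54, 0.14, 0.19] [0.54  0.144 0.19 ] [26.155 13.971] [  37.539   -2.484  -47.597   17.547  -17.232 -135.363]
```

```bash
python3 -m inch '[{"x":-0.5,"y":0,"z":-1,"yaw":0},{"x":-0.5,"y":0.2,"z":-1,"yaw":-0.5},{"x":-0.3,"y":0.5,"z":-1,"yaw":-0.5},{"x":0,"y":1,"z":-1,"yaw":-0.5},{"x":0,"y":1,"z":-0.6,"yaw":-0.5}]'; python3 -m inch '[{"x":0,"y":1,"z":0,"yaw":-0.6},{"x":0,"y":1,"z":0,"yaw":-0.6},{"x":0,"y":1,"z":0,"yaw":-0.6},{"x":0,"y":1,"z":0,"yaw":-0.6},{"x":0,"y":1,"z":0,"yaw":-0.6}]'
python3 - <<'E'
from h import *
from sim import lean
s=r.get_state();print(s['joints'],lean(Ro.from_euler('xyz',s['eef_rot'],degrees=True)),go([.46,.34,.30])[0],go([.544,.33,.19])[0])
E
```

```text
time_s: 13.57
tcp_pos: [0.4314, -0.0142, 0.281]
eef_rot: [175.8, 35.5, -170.6]
contact_force: [0.3, 0.7, -0.1]
gripper_width: 0.0008
time_s: 13.98
tcp_pos: [0.4061, 0.1049, 0.3111]
eef_rot: [-176.4, 35.7, -156.0]
contact_force: [1.0, 1.0, 0.5]
gripper_width: 0.0
[  60.674  -33.906  -58.219   35.378  -43.506 -149.188] [34.559 12.498] [-4.441  7.935  3.25 ] [-4.232  6.538  8.618]
```

```bash
python3 -m inch '[{"x":-0.6,"y":1,"z":0.2,"yaw":-0.3},{"x":-0.6,"y":1,"z":0.2,"yaw":-0.3},{"x":-0.6,"y":1,"z":0.3,"yaw":-0.3},{"x":-0.6,"y":1,"z":0.4,"yaw":0},{"x":-0.6,"y":1,"z":0.4,"yaw":0}]'; python3 -m inch '[{"x":-0.6,"y":1,"z":0.5,"yaw":0},{"x":-0.5,"y":1,"z":0.5,"yaw":0},{"x":-0.4,"y":0.9,"z":0.5,"yaw":0}]';python3 - <<'E'
from h import *
from sim import lean
s=r.get_state();print(s['joints'],lean(Ro.from_euler('xyz',s['eef_rot'],degrees=True)),go([.50,.335,.25])[0],go([.544,.335,.19])[0])
E
```

```text
time_s: 14.4
tcp_pos: [0.4284, 0.2605, 0.3198]
eef_rot: [-174.0, 36.0, -151.0]
contact_force: [1.1, 0.1, 1.4]
gripper_width: 0.0001
time_s: 14.65
tcp_pos: [0.4459, 0.3531, 0.3054]
eef_rot: [-174.0, 36.1, -151.0]
contact_force: [0.3, -0.1, 1.0]
gripper_width: 0.0004
[  68.148   -9.323  -50.63    52.346  -34.653 -171.657] [34.979 13.51 ] [ 0.058 -1.393  2.861] [ 0.228 -1.947  5.78 ]
```

```bash
python3 -m inch '[{"x":0,"y":-0.4,"z":1,"yaw":-0.5},{"x":0,"y":-0.4,"z":1,"yaw":-0.5},{"x":0,"y":-0.4,"z":1,"yaw":0},{"x":0,"y":-0.3,"z":0.9,"yaw":0}]';python3 - <<'E'
from h import *
from sim import lean
s=r.get_state();print(s['joints'],lean(Ro.from_euler('xyz',s['eef_rot'],degrees=True)),go([.544,.335,.19])[0])
snap('side',2,(120,120,340,280),3.6)
E
```

```text
time_s: 14.98
tcp_pos: [0.5186, 0.3482, 0.2385]
eef_rot: [-171.3, 34.2, -144.8]
contact_force: [-0.2, 0.5, 1.0]
gripper_width: -0.0
[  48.384   -0.521  -53.766   72.977  -16.611 -173.585] [33.468 13.545] [ 0.655 -0.718  2.032]
```

View pics/side2.png

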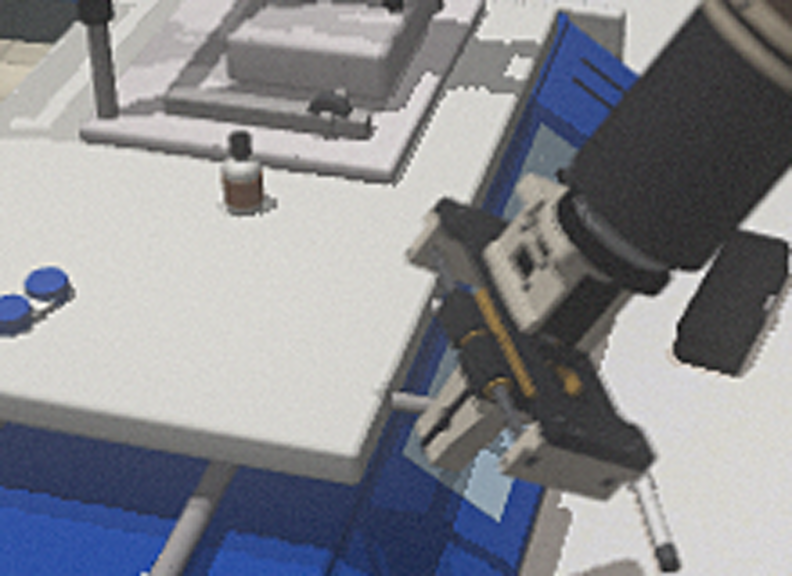

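The gripper is left of the handle. The far end of its body reaches over the table edge at crop (430,235). The left handle leg is at (405,400), and the bottle stands upright at (242,175). I'll check the body clearance before descending.

Run:
```python
from h import *
_,R_=go([0,0,0])
T=np.array([.544,.335,.19])
for c in((39,96.5),(39,-96.5),(-39,96.5),(-39,-96.5)):print(c,(T+R_@np.array([*c,-55])/1000).round(3))
for c in((9.5,21),(9.5,-21),(-9.5,21),(-9.5,-21)):print("tip",(T+R_@np.array([*c,11])/1000).round(3))
print(R_)
```

```text
(39, 96.5) [0.44  0.389 0.201]
(39, -96.5) [0.536 0.223 0.225]
(-39, 96.5) [0.493 0.426 0.245]
(-39, -96.5) [0.589 0.26  0.269]
tip [0.533 0.351 0.173]
tip [0.554 0.315 0.178]
tip [0.546 0.36  0.184]
tip [0.567 0.324 0.189]
[[-0.679 -0.499  0.539]
 [-0.476  0.858  0.194]
 [-0.559 -0.125 -0.82 ]]
```

```bash
python3 -c "
from h import *
print(go([.530,.338,.188])[0])"; python3 -m inch '[{"x":0.4,"y":0,"z":0.6,"yaw":0},{"x":0.5,"y":-0.2,"z":0.6,"yaw":0},{"x":0.3,"y":-0.2,"z":0.3,"yaw":0}]'; python3 -c "
from h import *
from sim import lean
s=r.get_state();print(s['joints'],lean(Ro.from_euler('xyz',s['eef_rot'],degrees=True)),go([.530,.338,.188])[0],go([.53,.31,.188])[0],go([0,0,0])[1])"
```

```text
[ 1.003 -0.271  1.72 ]
time_s: 15.28
tcp_pos: [0.5299, 0.3273, 0.2066]
eef_rot: [-171.7, 31.7, -145.1]
contact_force: [0.8, 1.3, -0.4]
gripper_width: 0.0003
[  43.141    1.745  -54.883   76.769  -12.879 -173.594] [31.126 12.014] [0.178 0.456 0.704] [ 0.723 -0.502  0.503] [[-0.698 -0.504  0.509]
 [-0.487  0.855  0.179]
 [-0.525 -0.123 -0.842]]
```

```bash
python3 -m inch '[{"x":0.2,"y":0.2,"z":0.5,"yaw":-0.3},{"x":0.1,"y":0.2,"z":0.4,"yaw":-0.3}]'; python3 -c "
from h import *
from sim import lean
s=r.get_state();print(s['joints'],lean(Ro.from_euler('xyz',s['eef_rot'],degrees=True)),go([.530,.31,.188])[0],go([.53,.135,.188])[0])
print(s['tcp_pos']+go([0,0,0])[1]@np.array([.0095,-.021,.011]),go([0,0,0])[1])"
```

```text
time_s: 15.45
tcp_pos: [0.5326, 0.3327, 0.19]
eef_rot: [-170.4, 30.2, -142.5]
contact_force: [-0.2, 0.5, 0.2]
gripper_width: 0.0004
[  41.916    3.659  -54.786   79.94   -11.924 -173.595] [30.089 11.285] [ 0.59  -0.692 -0.137] [ 4.277 -6.521 -1.328]
[0.543 0.312 0.179] [[-0.686 -0.535  0.494]
 [-0.527  0.833  0.17 ]
 [-0.502 -0.144 -0.853]]
```

```bash
python3 -m inch '[{"x":0.25,"y":-0.4,"z":-0.07,"yaw":0},{"x":0.16,"y":-0.25,"z":-0.05,"yaw":0},{"x":0.16,"y":-0.25,"z":-0.05,"yaw":0},{"x":0.2,"y":-0.33,"z":-0.07,"yaw":0},{"x":0.2,"y":-0.33,"z":-0.07,"yaw":0}]'; python3 -c "
from h import *
s=r.get_state();print(s['joints'],go([.53,.135,.188])[0])
snap('top',3,(130,110,330,230),4)"
```

```text
time_s: 15.87
tcp_pos: [0.5336, 0.2886, 0.1886]
eef_rot: [-170.6, 30.1, -142.1]
contact_force: [-0.7, 1.4, -1.0]
gripper_width: 0.0004
[  34.307    1.46   -57.446   85.83    -7.593 -172.615] [ 3.381 -5.009 -1.124]
```

View pics/top3.png

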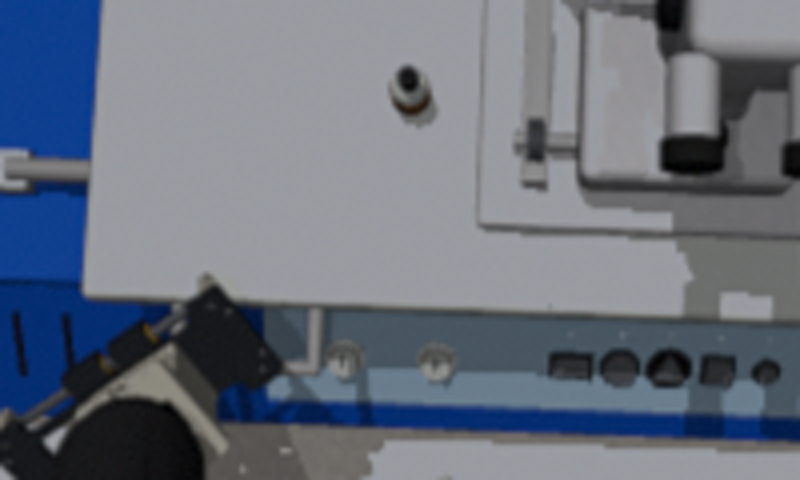

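The top view shows the tool against the handle. Its right leg, at crop (316,340), has moved about 17 mm to the right, and the bottle at (408,90) is upright. I'll continue the slide.

```bash
python3 -m inch '[{"x":0.25,"y":-0.35,"z":-0.07,"yaw":0},{"x":0.25,"y":-0.35,"z":-0.07,"yaw":0},{"x":0.25,"y":-0.35,"z":-0.07,"yaw":0},{"x":0.25,"y":-0.35,"z":-0.08,"yaw":0},{"x":0.25,"y":-0.35,"z":-0.08,"yaw":0}]'; python3 -c "
from h import *
s=r.get_state();print(s['joints'],go([.535,.135,.19])[0])"
```

```text
time_s: 16.33
tcp_pos: [0.5341, 0.2375, 0.1953]
eef_rot: [-171.1, 29.9, -141.8]
contact_force: [0.0, 6.3, -1.0]
gripper_width: 0.0004
[  35.458   -1.294  -58.194   69.145   -8.061 -156.559] [ 2.281 -3.37  -0.55 ]
```

```bash
python3 -m inch '[{"x":0.26,"y":-0.35,"z":0.02,"yaw":0},{"x":0.26,"y":-0.35,"z":0,"yaw":0},{"x":0.26,"y":-0.35,"z":0,"yaw":0},{"x":0.25,"y":-0.35,"z":-0.05,"yaw":0},{"x":0.25,"y":-0.35,"z":-0.05,"yaw":0}]'; python3 -c "
from h import *
s=r.get_state();print(s['joints'],go([.535,.135,.19])[0])"
```

```text
time_s: 16.75
tcp_pos: [0.5371, 0.1896, 0.1957]
eef_rot: [-171.7, 30.2, -141.3]
contact_force: [-2.4, 4.6, 2.3]
gripper_width: 0.0005
[  34.198   -2.936  -58.197   56.329   -7.279 -142.226] [ 1.352 -1.711 -0.277]
```

```bash
python3 -m inch '[{"x":0.25,"y":-0.33,"z":0,"yaw":0},{"x":0.25,"y":-0.33,"z":0,"yaw":0},{"x":0.2,"y":-0.3,"z":0,"yaw":0},{"x":0.15,"y":-0.22,"z":-0.03,"yaw":0},{"x":0.15,"y":-0.22,"z":-0.03,"yaw":0}]'; python3 -m inch '[{"x":0.15,"y":-0.2,"z":-0.03,"yaw":0},{"x":0.15,"y":-0.2,"z":-0.03,"yaw":0}]'; python3 -c "
from h import *
s=r.get_state();print(s['joints'],go([.535,.135,.19])[0],go([.535,.135,.19])[1])"
```

```text
time_s: 17.17
tcp_pos: [0.5415, 0.1684, 0.1985]
eef_rot: [-172.6, 32.1, -139.6]
contact_force: [-6.4, 27.2, -6.8]
gripper_width: 0.0005
time_s: 17.33
tcp_pos: [0.5428, 0.1679, 0.2006]
eef_rot: [-172.9, 33.1, -138.6]
contact_force: [-6.9, 22.9, -4.1]
gripper_width: 0.0004
[  34.477   -3.759  -56.223   39.533   -5.127 -123.611] [ 1.156 -0.807 -0.15 ] [[-0.629 -0.606  0.487]
 [-0.554  0.789  0.266]
 [-0.545 -0.103 -0.832]]
```

```bash
python3 -c "
from h import *
d=snap('top',4,(130,110,330,230),4)
for i in(0,3,4):
    p,_=img('top',i);g=cv2.cvtColor(p,cv2.COLOR_RGB2HSV)
    row=g[172,120:230,1]; e=[120+k for k in range(110) if row[k]<90][:1]
    print(i,'left edge px',e,onz('top',e[0]-.5,172,.215))
"
```

```text
0 left edge px [146] [0.606 0.341 0.215]
3 left edge px [151] [0.606 0.327 0.215]
4 left edge px [191] [0.606 0.211 0.215]
```

View pics/top4.png

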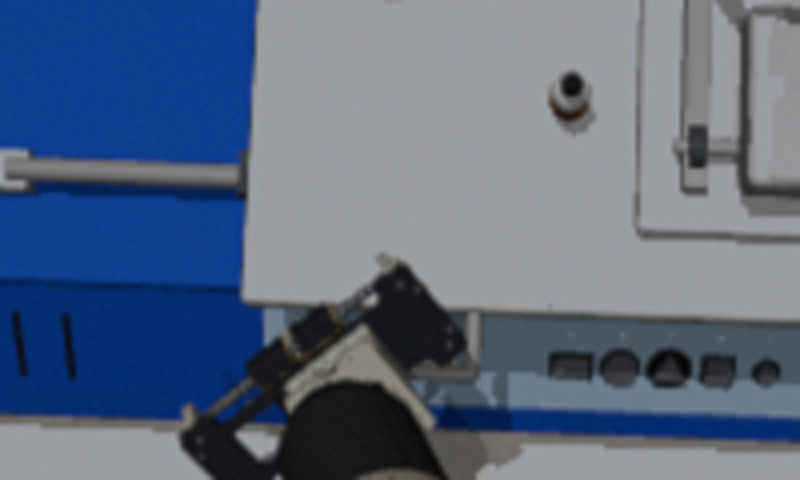

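The table's left edge has moved from y=0.341 to 0.211, which is 130 mm, and the push force has risen to about 25 N with no further motion. The bottle at crop (570,90) is upright. To tell a stop from a jam, I'll move the tip clear of the slab edge and push again.

```bash
python3 -m inch '[{"x":0,"y":0.5,"z":-0.4,"yaw":0},{"x":0.5,"y":0.1,"z":0,"yaw":0}]';  python3 -c "
from h import *
print(go([.532,.155,.19])[0].round(2))"
```

```text
time_s: 17.55
tcp_pos: [0.5234, 0.1734, 0.2049]
eef_rot: [-173.2, 33.2, -138.4]
contact_force: [-0.5, -0.4, 0.6]
gripper_width: 0.0003
[ 0.52 -0.73  0.46]
```

```bash
python3 -m inch '[{"x":0.2,"y":0,"z":0.4,"yaw":0},{"x":0.2,"y":-0.2,"z":0.05,"yaw":0},{"x":0.2,"y":-0.25,"z":-0.03,"yaw":0},{"x":0.2,"y":-0.25,"z":-0.03,"yaw":0}]';python3 -m inch '[{"x":0.2,"y":-0.25,"z":-0.03,"yaw":0},{"x":0.2,"y":-0.25,"z":-0.03,"yaw":0}]'; python3 -c "
from h import *
p,_=r.capture('top');np.savez('pics/top5.npz',p=p,d=_)
for i in(4,5):
    p,_=img('top',i);g=cv2.cvtColor(p,cv2.COLOR_RGB2GRAY).astype(float)
    print(i,[ (v,g[v,184:198].astype(int)) for v in(150,165)])
s=r.get_state();print(s['joints'],go([.532,.155,.19])[0].round(2))
"
```

```text
time_s: 17.88
tcp_pos: [0.5315, 0.1682, 0.2002]
eef_rot: [-173.8, 34.8, -136.9]
contact_force: [-14.6, 35.3, -0.9]
gripper_width: 0.0004
time_s: 18.05
tcp_pos: [0.5367, 0.1666, 0.2035]
eef_rot: [-173.8, 36.2, -135.6]
contact_force: [-15.6, 33.7, 0.1]
gripper_width: 0.0006
4 [(150, array([ 56,  61,  65,  63,  64,  62,  60,  69, 137, 156, 156, 156, 156,
       156])), (165, array([ 56,  57,  57,  59,  59,  54,  65, 114, 153, 157, 157, 156, 156,
       155]))]
5 [(150, array([ 55,  62,  63,  63,  65,  62,  60,  71, 137, 157, 157, 157, 156,
       157])), (165, array([ 58,  57,  58,  57,  57,  56,  64, 114, 152, 158, 158, 157, 157,
       157]))]
[  37.264   -4.758  -52.647   19.866   -5.743 -104.035] [ 0.72 -0.16  0.19]
```

```bash
python3 -m inch '[{"x":0,"y":0.4,"z":-0.3,"yaw":0},{"x":0,"y":0.2,"z":-1,"yaw":0},{"x":0,"y":0,"z":-1,"yaw":0.5},{"x":0,"y":0,"z":-1,"yaw":1},{"x":0,"y":0,"z":-1,"yaw":1}]'; python3 -m inch '[{"x":0,"y":-0.3,"z":-1,"yaw":1},{"x":0,"y":-0.6,"z":-0.5,"yaw":1},{"x":0,"y":-0.8,"z":0,"yaw":1},{"x":0,"y":-1,"z":0,"yaw":1},{"x":0,"y":-1,"z":0,"yaw":1}]';python3 -c "
from h import *
from sim import lean
s=r.get_state();print(s['joints'],lean(Ro.from_euler('xyz',s['eef_rot'],degrees=True)),key('lock',.06))"
```

```text
time_s: 18.52
tcp_pos: [0.4737, 0.1444, 0.2859]
eef_rot: [178.8, 36.1, -147.8]
contact_force: [0.0, 1.0, 0.2]
gripper_width: 0.0005
time_s: 18.93
tcp_pos: [0.4905, 0.0488, 0.3139]
eef_rot: [163.8, 33.8, -172.7]
contact_force: [1.2, -0.3, 0.3]
gripper_width: 0.0002
[ 21.905 -17.089 -32.993 -12.55  -38.408 -92.325] [31.797 23.346] [ 4.31 -7.18  3.56]
```

```bash
cat > srch2.py <<'E'
from sim import *
from multiprocessing import Pool
q0=r.get_state()["joints"];W=5
def job(a):
    P,d=a
    q=goto(q0,np.array(P),W);l1=lean(fk(q)[1]);best=None
    for n in range(1,6):
        q=sim(q,np.array(d),2,W);l=lean(fk(q)[1]);c=np.hypot(l[0]-36,l[1]-6)
        if best is None or c<best[0]:best=(c,n*2,P,d,l1,l,fk(q)[0],q)
    return best
if __name__=="__main__":
    np.set_printoptions(precision=2,suppress=True)
    q=goto(q0,np.array([.45,-.2,.25]),W);print("direct",lean(fk(q)[1]),q)
    jobs=[((x,y,z),d) for y in(-.5,-.35,-.2,-.05) for x,z in((.42,.3),(.36,.3),(.42,.45)) for d in((-1,0,0),(-.8,0,-.6),(-.7,-.7,0),(-.7,.7,0),(0,1,0),(0,-1,0),(-.6,0,.8))]
    with Pool() as p:res=p.map(job,jobs)
    res.sort(key=lambda b:b[0])
    for b in res[:8]:print(*b)
E
timeout 300 python3 srch2.py
```

```text
direct [31.8  23.35] [-29.93  -0.81 -18.84 -38.76 -60.58 -31.65]
17.275162570025582 10 (0.42, -0.5, 0.45) (0, -1, 0) [31.8  23.35] [32.1  22.83] [ 0.42 -0.74  0.45] [ -65.76   43.68   71.71  -42.14 -117.63  -32.6 ]
17.848179203479596 10 (0.36, -0.5, 0.3) (-0.7, -0.7, 0) [31.8  23.35] [31.8  23.35] [ 0.18 -0.67  0.3 ] [ -78.45   32.45   31.88  -34.68 -103.33   -3.32]
17.84817920906428 10 (0.36, -0.5, 0.3) (-0.6, 0, 0.8) [31.8  23.35] [31.8  23.35] [ 0.21 -0.5   0.5 ] [ -73.6    12.49   27.69  -38.46 -113.16  -17.27]
17.848179283440665 10 (0.36, -0.5, 0.3) (0, -1, 0) [31.8  23.35] [31.8  23.35] [ 0.36 -0.75  0.3 ] [ -68.7    42.38   50.39  -37.26 -104.54  -16.61]
17.848179355862314 10 (0.36, -0.5, 0.3) (-1, 0, 0) [31.8  23.35] [31.8  23.35] [ 0.11 -0.5   0.3 ] [-81.78  16.48   6.51 -32.91 -97.35   4.8 ]
17.848179360671217 2 (0.36, -0.5, 0.3) (-0.8, 0, -0.6) [31.8  23.35] [31.8  23.35] [ 0.32 -0.5   0.27] [-63.73  18.59   6.88 -36.7  -85.76  -8.76]
17.848179484592364 10 (0.42, -0.2, 0.45) (-0.6, 0, 0.8) [31.8  23.35] [31.8  23.35] [ 0.27 -0.2   0.65] [ -49.62  -14.1    20.59  -41.04 -113.98  -49.01]
17.848179497135288 2 (0.36, -0.5, 0.3) (0, 1, 0) [31.8  23.35] [31.8  23.35] [ 0.36 -0.45  0.3 ] [-58.2   13.94   4.57 -37.22 -84.35 -14.52]
```

```bash
cat >> h.py <<'E'
NP=np.array([-.573,.02,.819])   # panel outward normal
def cor(k,h,c=(0,-.017,.011)):
    "TCP position which puts tool point c at height h over the cap middle"
    R=Ro.from_euler("xyz",r.get_state()["eef_rot"],degrees=True).as_matrix()
    return np.array(KEY[k])+NP*h-R@np.array(c)
E
python3 - <<'E'
from h import *
from sim import goto,fk,lean
q0=r.get_state()["joints"];Rm=go([0,0,0])[1];print(Rm)
q=q0
for k in("lock","slit","room"):
    q=goto(q,cor(k,.08),5);print(k,q,lean(fk(q)[1]));q=goto(q,cor(k,-.004),5);print(k,q,lean(fk(q)[1]))
    X=cor(k,-.004)
    # body box and fingers sampled, tool frame
    best=9;bh=9
    A=np.array([(a,b,c) for a in np.linspace(-.039,.039,9) for b in np.linspace(-.0965,.0965,21) for c in np.linspace(-.2,-.055,15)]);P=X+A@Rm.T
    e=.5561+.0314*P[:,1]
    dx=np.maximum(0,e-P[:,0]);dz=np.maximum(0,np.maximum(.19-P[:,2],P[:,2]-.215));print(" table clr",np.hypot(dx,dz).min())
    hx=np.maximum(0,np.maximum(.515-P[:,0],P[:,0]-.566));hy=np.maximum(0,.045-P[:,1]);hz=np.maximum(0,np.maximum(.194-P[:,2],P[:,2]-.206));print(" handle clr",np.sqrt(hx**2+hy**2+hz**2).min())
    T=np.array([(a,b,.011) for a in(-.0095,.0095) for b in(-.021,.021)])@Rm.T+X-np.array(KEY[k]);print(" tip corners: along row(+left), height",(T@[.035,1,0]*1000).round(1),(T@NP*1000).round(1))
E
```

```text
[[-0.824 -0.276  0.495]
 [-0.105  0.933  0.344]
 [-0.556  0.232 -0.798]]
lock [ -8.357  -1.81  -32.209 -41.532 -38.488 -41.029] [31.797 23.346]
lock [-10.759   9.576 -29.146 -50.208 -34.092 -28.596] [31.797 23.346]
 table clr 0.02459377844481712
 handle clr 0.03748704372151266
 tip corners: along row(+left), height [-2.4 36.4 -5.  33.8] [-5.6  9.8 -5.3 10.1]
slit [-22.169   2.961 -26.596 -43.532 -47.23  -28.908] [31.797 23.346]
slit [-21.845  12.923 -24.599 -49.435 -41.538 -20.916] [31.797 23.346]
 table clr 0.02466568986006212
 handle clr 0.11466767697590746
 tip corners: along row(+left), height [-2.4 36.4 -5.  33.8] [-5.6  9.8 -5.3 10.1]
room [-27.447   5.727 -23.709 -43.764 -50.491 -24.606] [31.797 23.346]
room [-26.516  14.822 -21.959 -48.618 -44.835 -18.168] [31.797 23.346]
 table clr 0.02439577424837741
 handle clr 0.15419191059442502
 tip corners: along row(+left), height [-2.4 36.4 -5.  33.8] [-5.6  9.8 -5.3 10.1]
```

```bash
python3 -c "
from h import *
print(go(cor('lock',.08))[0].round(2))"; python3 -m inch '[{"x":0.5,"y":-1,"z":0.2,"yaw":0},{"x":0.8,"y":-1,"z":0.3,"yaw":0},{"x":1,"y":-0.9,"z":0.4,"yaw":0},{"x":1,"y":-0.6,"z":0.4,"yaw":0}]'; python3 -c "
from h import *
s=r.get_state();print(go(cor('lock',.06))[0].round(2),s['joints'])"
```

```text
[ 4.35 -5.32  2.98]
time_s: 19.27
tcp_pos: [0.4688, -0.0347, 0.2257]
eef_rot: [163.6, 34.7, -173.2]
contact_force: [0.4, -1.1, -0.7]
gripper_width: 0.0006
[ 1.35 -1.92  2.47] [ -0.144  -9.99  -32.757 -33.104 -39.351 -57.187]
```

```bash
python3 -m inch '[{"x":0.5,"y":-0.8,"z":0.3,"yaw":0},{"x":0.5,"y":-0.7,"z":0.5,"yaw":0},{"x":0.3,"y":-0.3,"z":0.7,"yaw":0},{"x":0,"y":0,"z":0.7,"yaw":0},{"x":0,"y":0,"z":0,"yaw":0}]'; python3 -c "
from h import *
s=r.get_state();print(go(cor('lock',.02))[0].round(2),go(cor('lock',-.004))[0].round(2),s['joints'])"
```

```text
time_s: 19.68
tcp_pos: [0.4789, -0.0685, 0.144]
eef_rot: [163.3, 34.3, -174.2]
contact_force: [-0.3, -0.2, 0.7]
gripper_width: 0.0003
[-0.33 -0.36  1.65] [-0.34 -0.71  2.54] [-10.829   0.768 -32.145 -45.193 -37.307 -36.159]
```

```bash
python3 -m inch '[{"x":-0.15,"y":-0.2,"z":0.6,"yaw":0},{"x":-0.15,"y":-0.2,"z":0.6,"yaw":0},{"x":0,"y":0,"z":0.3,"yaw":0},{"x":0,"y":0,"z":0,"yaw":0}]'; python3 -c "
from h import *
s=r.get_state();print(go(cor('lock',.0))[0].round(2),go(cor('lock',-.004))[0].round(2),s['contact_force'])
snap('top',6,(240,150,350,230),6)"
```

```text
time_s: 20.02
tcp_pos: [0.5067, -0.0661, 0.1143]
eef_rot: [163.2, 34.2, -174.4]
contact_force: [-0.1, 0.2, 0.5]
gripper_width: 0.0004
[-0.09 -0.17  0.86] [-0.09 -0.22  1.01] [-0.066  0.199  0.46 ]
```

View pics/top6.png

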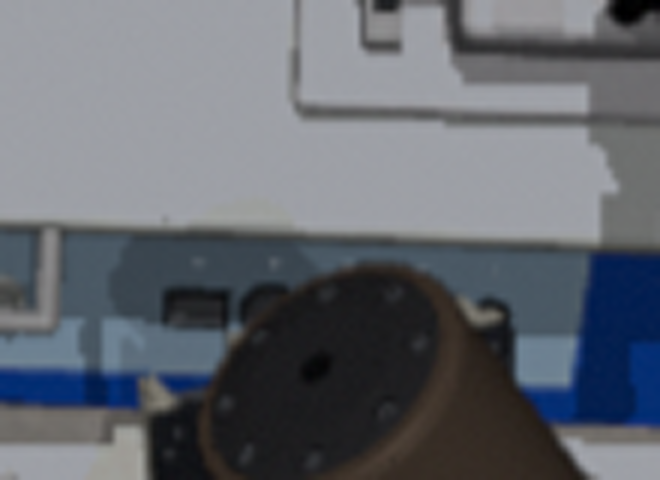

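The arm hides the tip here, but the unit, handle and table are clear. The release key is visible at (195,305) and the lock key at (265,300). I'll step the tip in and watch the force.

```bash
python3 -m inch '[{"x":-0.05,"y":-0.1,"z":0.4,"yaw":0},{"x":-0.05,"y":-0.1,"z":0.35,"yaw":0},{"x":0,"y":0,"z":0,"yaw":0}]'; python3 -c "
from h import *
s=r.get_state();print(go(cor('lock',.0))[0].round(2),s['contact_force'])"
```

```text
time_s: 20.32
tcp_pos: [0.5203, -0.0641, 0.1016]
eef_rot: [163.3, 34.4, -174.3]
contact_force: [0.4, -0.3, -0.4]
gripper_width: 0.0006
[0.08 0.02 0.15] [ 0.443 -0.285 -0.373]
```

```bash
python3 -m inch '[{"x":0.05,"y":0,"z":0.15,"yaw":0},{"x":0,"y":0,"z":0.1,"yaw":0}]'; python3 -m inch '[{"x":0,"y":0,"z":0.08,"yaw":0}]'; python3 -c "
from h import *
s=r.get_state();print(go(cor('lock',.0))[0].round(2),s['contact_force'])"
```

```text
time_s: 20.48
tcp_pos: [0.5227, -0.062, 0.0961]
eef_rot: [163.4, 34.5, -174.2]
contact_force: [-1.7, -1.1, 0.8]
gripper_width: 0.0004
time_s: 20.57
tcp_pos: [0.5238, -0.0615, 0.0945]
eef_rot: [163.4, 34.5, -174.2]
contact_force: [-1.6, -2.0, 3.3]
gripper_width: 0.0009
[ 0.05  0.02 -0.18] [-1.622 -2.04   3.297]
```

```bash
python3 -m inch '[{"x":0,"y":0,"z":0.06,"yaw":0},{"x":0,"y":0,"z":0.06,"yaw":0}]'; python3 -c "
from h import *
s=r.get_state();print(go(cor('lock',.0))[0].round(2),s['contact_force'])"
```

```text
time_s: 20.73
tcp_pos: [0.5253, -0.0612, 0.0924]
eef_rot: [163.5, 34.5, -174.2]
contact_force: [-14.2, -5.4, 19.6]
gripper_width: 0.0003
[ 0.05  0.05 -0.28] [-14.198  -5.425  19.616]
```

```bash
python3 -m inch '[{"x":0,"y":0,"z":-0.6,"yaw":0},{"x":0,"y":0,"z":-0.8,"yaw":0},{"x":0,"y":-0.3,"z":-0.3,"yaw":0},{"x":0,"y":-0.8,"z":0,"yaw":0},{"x":0,"y":-0.8,"z":0,"yaw":0}]'; python3 -c "
from h import *
s=r.get_state();print(go(cor('slit',.025))[0].round(2),s['contact_force'],s['joints'])"
```

```text
time_s: 21.15
tcp_pos: [0.5148, -0.118, 0.1172]
eef_rot: [163.4, 34.7, -173.9]
contact_force: [0.4, 0.8, 0.3]
gripper_width: 0.0004
[ 0.44 -0.78 -0.6 ] [0.422 0.846 0.279] [-18.655   8.957 -26.468 -48.942 -40.265 -25.57 ]
```

```bash
python3 -m inch '[{"x":0.2,"y":-0.4,"z":-0.4,"yaw":0},{"x":0.2,"y":-0.4,"z":-0.2,"yaw":0},{"x":0,"y":0,"z":0,"yaw":0}]'; python3 -c "
from h import *
s=r.get_state();print(go(cor('slit',.025))[0].round(2),go(cor('slit',.0))[0].round(2),s['contact_force'])"
```

```text
time_s: 21.4
tcp_pos: [0.5057, -0.1468, 0.1177]
eef_rot: [163.4, 34.7, -173.9]
contact_force: [-0.2, -0.1, 0.7]
gripper_width: 0.0004
[ 0.06  0.2  -0.  ] [ 0.06 -0.16  0.93] [-0.193 -0.084  0.689]
```

```bash
python3 -m inch '[{"x":0,"y":-0.1,"z":0.4,"yaw":0},{"x":0,"y":-0.05,"z":0.35,"yaw":0},{"x":0,"y":0,"z":0,"yaw":0}]'; python3 -c "
from h import *
s=r.get_state();print(go(cor('slit',.0))[0].round(2),s['contact_force'])"
```

```text
time_s: 21.65
tcp_pos: [0.5178, -0.1441, 0.1005]
eef_rot: [163.4, 34.8, -174.1]
contact_force: [0.1, -0.0, -1.0]
gripper_width: 0.0004
[0.07 0.03 0.1 ] [ 0.061 -0.039 -1.019]
```

```bash
python3 -m inch '[{"x":0.04,"y":0,"z":0.15,"yaw":0},{"x":0,"y":0,"z":0.1,"yaw":0},{"x":0,"y":0,"z":0.06,"yaw":0}]'; python3 -m inch '[{"x":0,"y":0,"z":0.06,"yaw":0}]'; python3 -c "
from h import *
s=r.get_state();print(go(cor('slit',.0))[0].round(2),s['contact_force'])"
```

```text
time_s: 21.9
tcp_pos: [0.5217, -0.1404, 0.0923]
eef_rot: [163.4, 34.7, -174.0]
contact_force: [-6.9, -5.3, 10.9]
gripper_width: 0.0002
time_s: 21.98
tcp_pos: [0.5222, -0.1403, 0.0918]
eef_rot: [163.6, 34.7, -173.8]
contact_force: [-21.9, -9.0, 30.2]
gripper_width: 0.0003
[ 0.03  0.01 -0.32] [-21.905  -8.953  30.178]
```

Slit-lamp key is fully down against a firm bottom. Next is the room light.

```bash
python3 -m inch '[{"x":0,"y":0,"z":-0.6,"yaw":0},{"x":0,"y":0,"z":-0.8,"yaw":0},{"x":0.2,"y":-0.6,"z":-0.2,"yaw":0},{"x":0.1,"y":-0.6,"z":-0.2,"yaw":0},{"x":0,"y":0,"z":0,"yaw":0}]'; python3 -c "
from h import *
s=r.get_state();print(go(cor('room',.025))[0].round(2),go(cor('room',.0))[0].round(2),s['contact_force'])"
```

```text
time_s: 22.4
tcp_pos: [0.5003, -0.1824, 0.1181]
eef_rot: [163.6, 34.8, -173.5]
contact_force: [1.5, -0.3, -0.0]
gripper_width: 0.0008
[-0.06 -0.01  0.03] [-0.06 -0.37  0.96] [ 1.515 -0.342 -0.009]
```

```bash
python3 -m inch '[{"x":-0.03,"y":-0.18,"z":0.4,"yaw":0},{"x":-0.03,"y":-0.18,"z":0.35,"yaw":0},{"x":0,"y":0,"z":0,"yaw":0}]'; python3 -c "
from h import *
s=r.get_state();print(go(cor('room',.0))[0].round(2),s['contact_force'])"
```

```text
time_s: 22.65
tcp_pos: [0.5151, -0.1836, 0.1012]
eef_rot: [163.6, 34.9, -173.5]
contact_force: [0.7, -0.5, -0.3]
gripper_width: 0.0002
[ 0.04 -0.01  0.14] [ 0.721 -0.542 -0.296]
```

```bash
python3 -m inch '[{"x":0.02,"y":0,"z":0.15,"yaw":0},{"x":0,"y":0,"z":0.12,"yaw":0},{"x":0,"y":0,"z":0.08,"yaw":0}]'; python3 -m inch '[{"x":0,"y":0,"z":0.06,"yaw":0}]'; python3 -c "
from h import *
s=r.get_state();print(go(cor('room',.0))[0].round(2),s['contact_force'])"
```

```text
time_s: 22.9
tcp_pos: [0.52, -0.1796, 0.0921]
eef_rot: [163.5, 34.8, -173.4]
contact_force: [-5.1, -3.7, 8.1]
gripper_width: 0.0002
time_s: 22.98
tcp_pos: [0.5206, -0.1795, 0.0913]
eef_rot: [163.6, 34.8, -173.3]
contact_force: [-17.6, -6.7, 25.9]
gripper_width: 0.0005
[ 0.   -0.02 -0.34] [-17.551  -6.741  25.876]
```

Fully down. Now I'll retract well clear and check the scene.

```bash
python3 -m inch '[{"x":0,"y":0,"z":-0.6,"yaw":0},{"x":0,"y":0,"z":-1,"yaw":0},{"x":0,"y":0,"z":-1,"yaw":0},{"x":0,"y":0,"z":-1,"yaw":0},{"x":0,"y":-0.5,"z":-1,"yaw":0}]';python3 -m inch '[{"x":0,"y":-1,"z":-1,"yaw":0},{"x":0,"y":-1,"z":-1,"yaw":0},{"x":0,"y":-1,"z":-0.5,"yaw":0},{"x":0,"y":-1,"z":0,"yaw":0},{"x":0,"y":0,"z":0,"yaw":0}]'; python3 -c "
from h import *
snap('top',7,(90,20,430,275),2.3)
for i in(0,4,7):
    p,_=img('top',i);g=cv2.cvtColor(p,cv2.COLOR_RGB2GRAY).astype(int);print(i,g[165,184:198])
print(r.get_state()['contact_force'])"
```

```text
time_s: 23.4
tcp_pos: [0.4616, -0.2264, 0.1784]
eef_rot: [163.1, 34.4, -173.3]
contact_force: [0.1, 0.2, -0.8]
gripper_width: 0.0003
time_s: 23.82
tcp_pos: [0.4548, -0.3478, 0.2134]
eef_rot: [163.7, 34.7, -172.8]
contact_force: [0.7, 0.1, -0.7]
gripper_width: 0.0001
0 [141 140 141 141 141 141 141 140 140 141 141 141 140 142]
4 [ 56  57  57  59  59  54  65 114 153 157 157 156 156 155]
7 [ 54  53  53  55  54  54  60 108 145 150 148 150 149 149]
[-0.328 -0.328  0.405]
```

View pics/top7.png

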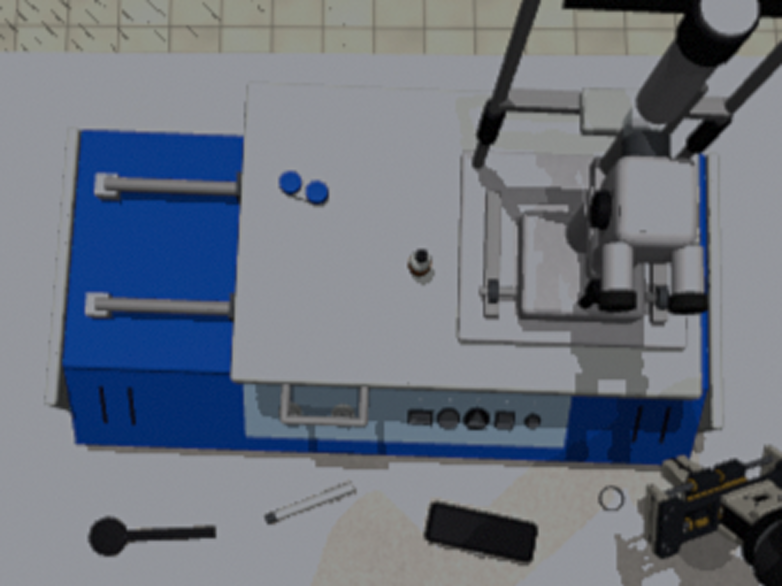

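The final top view shows the table hard right with its left edge unchanged since the stop, and the bottle upright at (420,262). The keys at (420–532,418) look up. The torch, spectacle case, occluder and lens are where they started, and the gripper is clear.

```bash
python3 -c "
from plant import r;print(r.close_job(),r.get_state()['time_s'])"
```

```text
the job is handed in; nothing more can be done
the job is handed in; nothing more can be done
```

The job is done and handed in after about 24 s of robot time. No verdict was reported.

**What I did**
- I tilted the tool about 35° by pushing it past the edge of the arm's reach, because the moves give no direct tilt.
- I pressed the release key and let it come up, then slid the table to the right by its grab bar at roughly 0.12 m/s.
- I then pressed the lock, slit-lamp and room-light keys one at a time, each until it hit a firm bottom (about 25–40 N).
- The chair key was never touched on purpose.

**Last checks**
- **Table:** its left edge stayed put after the slide, and the final top view shows it still hard right.
- **Bottle and desk:** the bottle is upright, and the case, torch, occluder and lens look unmoved by eye.
- **Gripper:** it is clear, with contact force near 0 N.

**What did not go cleanly**
- **Table travel:** I measured about 130 mm, not the full 160 mm. I take this as the table starting about 30 mm along its rails, because a second push of about 35 N (drag is about 4 N) moved it no further.
- **Release key:** the press peaked at about 96 N on the wrist, harder than intended but under the 120 N limit.
- **Tool lean:** the tool leaned sideways by about 12° for the release key and 23° for the others, so I pressed the last three with the right-hand edge of the closed fingers.
- **Keys not measured:** I judged the presses from force and position, and that the keys came back up only by eye.

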